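# Clip the rib to the former, then hold the presser arm back

### The job

Take the orange spring clamp off its parking rail and clip it onto the top edge of the jig's upright board, astride the board and its rib lath, between the two red bands and pushed fully down, and let go of it. Then swing the sprung presser arm by its red upright handle away from the lath and round as far as its stop, and finish still holding it there with the fingers against its spring. Leave the jar, the bowl and the mallet alone.

Things in the scene. Friction and masses are not known exactly. Their poses are not given: they have to be found in the camera images.
- jig: rib-bending jig fixed to the bench, placed anew each start. Plywood base 180 (x) x 340 (y) x 12 mm, origin at the centre of its underside. A board with a pale lath fixed on its -x face stands upright along y, from y = -150 to 150 mm (lath to +-165): together 12 mm thick (x = 48 to 60), top edge 75 mm above the bench. The presser arm is on the -x side, at the -y end
- clip_spot (a point): midway between the two red bands painted across board and lath (10 mm wide, 60 mm clear between), in the middle of the 12 mm thickness, 4 mm above the top edge, 79 mm above the bench: where the clamp's pin centre lies when the clamp is fully down. Axes as the jig's: y along the board, x through it
- clamp_pivot (a point): centre of the 8 mm steel pivot pin of the loose orange spring clamp (clothes-peg type, 75 g). z up to the handles, y along the pin, x the squeeze direction. Jaws 20 mm wide, 5 mm thick reach 45 mm below the pin, 12 mm apart when clipped. Starts upright on the parking rail, pin on the rail's top edge. Squeezed, these axes lean up to 0.28 rad about y
- clamp_grip (a point): midway between the clamp's two handle ends, 40 mm above the pin. The ends are black rubber rolls, 10 mm diameter, 26 mm long in y, centres 26 mm to either side in x (62 mm over the outside when clipped); squeezed, they rise 6 mm. Axes as clamp_pivot, leaning with them
- clamp_half (a joint): opening angle of the clamp, rad: 0 when clipped on 12 mm (as at the start), 0.56 fully open, at its stop: handles then 38 mm across, jaw tips about 36 mm apart. Squeezing the rolls together opens it: 5 N at first, 10 N at the stop; 20 to 30 N hold it fully open. Springs shut when let go
- handle (a point): centre of the red upright handle of the presser arm (16 mm diameter, 62 mm tall: 62 to 124 mm above the bench; this point is at 93 mm, 31 mm below its top, 85 mm from the arm's pivot axis). It moves with the arm. Nothing else within reach of the fingers stands above 75 mm here
- pivot (a point): point on the vertical pivot axis of the presser arm; fixed on the jig
- presser (a joint): angle of the presser arm about its upright pivot: 0 at rest (rubber roller at the arm's end against the lath, held there by the spring), growing as the arm swings clockwise seen from above, away from the board; 1.0 rad at the stop. It springs back when let go. At the handle the spring pushes back with about 3 N at rest and 7 N at the stop
- rack: fixed wooden parking rail: base 70 (x) x 110 (y) x 20 mm, origin at its underside's centre, with an upright rail 12 mm thick in x and 90 mm long in y, its top edge 70 mm above the bench; the clamp starts on it, the clamp's x along the rail's x
- jar: bystander: amber glass jar, 64 mm diameter, 85 mm tall, origin at its underside
- bowl: bystander: small wooden bowl, 100 mm diameter, 55 mm tall, origin at its underside
- mallet: bystander: wooden mallet lying on the bench, 240 mm long along its x, head at +x
There are look-alikes about, which are no part of the job. Of the things shaped like the part that bears clamp_pivot, the orange one is meant.

How it is judged:
On the way:
1. the clamp is clipped fully down on the board edge between the red bands and let go (x of clamp_pivot in the frame of clip_spot between -0.006 and 0.006 m and y of clamp_pivot in the frame of clip_spot between -0.025 and 0.025 m and z of clamp_pivot in the frame of clip_spot between -0.006 and 0.006 m and angle between the y axis of clamp_pivot and the y axis of clip_spot, either way round below 0.2 rad and angle between clamp_pivot's own z axis and vertical below 0.2 rad and contact force between clamp and jig above 2 N and contact force between clamp and the fingers below 0.1 N), for 0.3 s.
At the end, for the whole second after the job is handed in: Fingers hold the presser arm still at its stop (over 0.93 of 1.0 rad, over 2 N). The untouched clamp grips board and lath (over 2 N), pin within 25 mm along the board of midway between the bands, 6 mm in height and across, upright and square within 0.2 rad (all of step 1 and value of joint presser above 0.93 rad and velocity of joint presser between -0.05 and 0.05 rad/s and contact force between presser and the fingers above 2 N and contact force between presser and clamp below 0.1 N); the arm keeps its last pose, push and grip.
It fails at once if the jar is pushed about (more than 30 mm) (distance of jar from where it was at the start of the episode above 0.03 m).
It fails at once if the bowl is pushed about (more than 30 mm) (distance of bowl from where it was at the start of the episode above 0.03 m).
It fails at once if the mallet is pushed about (more than 30 mm) (distance of mallet from where it was at the start of the episode above 0.03 m).
It also fails if it takes over 51 s, if anything falls off the work surface, if the arm or the gripper's body presses on something with over 40 N, if the wrist force passes 120 N, or if a joint passes its speed limit or range.

### The arm

A 7-joint arm with a two-finger parallel gripper is mounted at the origin on the work surface. World frame = base frame: x ahead of the robot, y to its left, z up, the work surface at z = 0. Lengths are in m, angles in rad, forces in N, time in s.
With the tool pointing down it reaches from about 0.4 to 0.85 m from the base axis. Payload 10.4 kg.
Tool frame: the origin (TCP) lies between the finger pads; the fingertips stand tip_extent ahead of it and the grasp point (between the pads) lies 2 mm behind it (tip_extent is the distance from the TCP to the fingertips, in m); z points along the fingers, y is the direction in which the jaws open and shut (so a half turn about z gives the same grasp; the last joint's range is limited). The gripper opens to 87 mm and grips with 3 to 60 N. Pads are 19 mm wide; open, the fingers measure 117 mm over their backs; the gripper's body (75 mm by 190 mm) begins 51 mm behind the grasp point.
Start: joints at [-1.143, 0.332, -0.065, 1.46, 0.022, 1.35, -0.088], TCP at [0.272, 0.563, 0.24] pointing down, gripper open.
Joint ranges: [-2.6, 2.6], [-0.5, 2.12], [-1.47, 1.34], [0.16, 2.42], [-1.27, 4.41], [0.06, 2.06], [-2.6, 2.6]. Speed limits (rad/s): [2.22, 2.22, 2.79, 2.79, 3.14, 3.14, 3.14].

### API

Orientations are given as a unit quaternion [x, y, z, w].
In Python, from bench import read_state, camera, camera_params, close_job, tip_extent gives the robot as it stands. The module is installed in compiled form; this text tells all that it offers.
- The arm moves only by the tool send_rows, never from a script. Its argument "steps" is a list of rows, each a list of 7 numbers: the turn, a rotation vector about the tool's x, y, z in degrees, then the shift along the tool's x, y, z in m, then the gripper's target within -1 to 1 (shut at 1, half-way at 0, fully open at -1). In form: [[ax, ay, az, x, y, z, jaw], ...]. A call has exactly 10 rows; each row shifts and turns the pose as measured when the row begins, along the tool's axes as they then stand; what a row does not reach is not made up. A row lasts 1/10 s, in which the tool goes at most 50 mm and 8.59 degrees, less where a joint would pass 70% of its speed; a pose out of reach is approached as far as the arm can. A call with a gripper value outside its range is refused whole. The fingers move at their own pace and stop on an object; "force" is the grip in N (left out, the last holds). Time passes only in rows, so rows that do not move let the fingers close, or fill a call up. It gives the time, the measured TCP pose, the force and the opening at its end, in the units of the state.
- read_state(): the state, without advancing time (a new reading comes with each control period).
- camera(name): name is "side" or "top"; returns (picture, depth): 400x640x3 uint8, blue, green, red; 400x640 float32, m along the optical axis (not along the pixel's ray), 0 where there is no reading.
- camera_params(name): a dict with "camera_matrix" (3x3 intrinsics, pixels), "world_from_camera" (4x4, takes a point from camera to world coordinates). Camera axes: x right, y down, z forward; pixel columns grow to the right and rows downward; lengths in m; the calibration is good to about 2 mm. A picture is of the moment at which its call begins. camera_params takes no time and is no camera call.
- close_job(): hands the job in, once; it reports no verdict.
The state is a dict: "time": time; "joint_positions": joint angles; "joint_vel": joint speeds; "joint_torque": joint torques, N m; "ee_pos": TCP position; "eef_rot": TCP orientation; "ft_force": force on the tool from outside, world axes, zero at the start; "torque": the same for the moment, N m; "width": finger opening in m.
Only numpy, scipy, OpenCV 4.12 (cv2) and the standard library are available. Lean on these libraries where they do the work, as an engineer would, in place of code of your own. Each camera call takes 0.05 s, during which the arm holds its last target.

## Working session

There is one attempt and no reset: what is moved stays moved. The work goes in short steps, Python scripts to look and compute and a tool call to move; the robot and the scene stay as the last step left them, time stands still between calls to the robot, and variables do not carry over. Pictures are saved under pics/ and viewed, and the job is handed in when it is done.

Besides the shell and the picture viewer there is one more tool, called after "Emit:" as name([rows], argument=value, ...), one row to a line, values as JSON. send_rows: Moves the arm, as the interface text tells. Its arguments: {"type":"object","properties":{"steps":{"type":"array"},"force":{"type":"number"}},"required":["steps"]}

```bash
mkdir -p pics; ls; python3 - <<'E'
from bench import *
import cv2,numpy as np
print(read_state(), tip_extent if not callable(tip_extent) else tip_extent())
for n in("side","top"):
    p,d=camera(n); cv2.imwrite(f"pics/{n}0.png",p); np.savez(f"{n}0.npz",p=p,d=d)
    c=camera_params(n); print(n,np.round(c["camera_matrix"],2).tolist(),np.round(c["world_from_camera"],4).tolist())
E
```

```text
pics
{'time': 0.0, 'joint_positions': array([-1.1425955 ,  0.3328739 , -0.06467485,  1.46092983,  0.02158931,
        1.34988039, -0.08849617]), 'joint_vel': array([ 1.20536084e-03,  7.60949497e-04,  2.47808758e-04, -1.33433077e-03,
        2.90885861e-05,  3.30058386e-04,  4.23514232e-04]), 'joint_torque': array([-8.32818805e-04, -6.23244596e+01,  2.44930893e-02, -3.89892340e+01,
       -6.13058964e-02,  3.95702664e-02,  1.14020575e-04]), 'ee_pos': array([0.27216451, 0.56223751, 0.23875807]), 'eef_rot': array([ 2.23497368e-01,  9.74704283e-01, -6.86857118e-04, -1.25971852e-04]), 'ft_force': array([ 0.02132769, -0.19789647, -0.24813701]), 'torque': array([0.04936385, 0.01088871, 0.02596286]), 'width': 0.08696480638856674} 0.017
side [[449.91, 0.0, 315.91], [0.0, 449.91, 199.76], [0.0, 0.0, 1.0]] [[0.9573, -0.1911, 0.217, 0.4169], [-0.2891, -0.6415, 0.7106, -0.537], [0.0034, -0.743, -0.6693, 0.7108], [0.0, 0.0, 0.0, 1.0]]
top [[479.9, 0.0, 321.3], [0.0, 479.9, 196.26], [0.0, 0.0, 1.0]] [[0.0242, -0.9912, 0.1302, 0.4684], [-0.9997, -0.0228, 0.0121, 0.1171], [-0.009, -0.1305, -0.9914, 1.1541], [0.0, 0.0, 0.0, 1.0]]
```

View pics/side0.png

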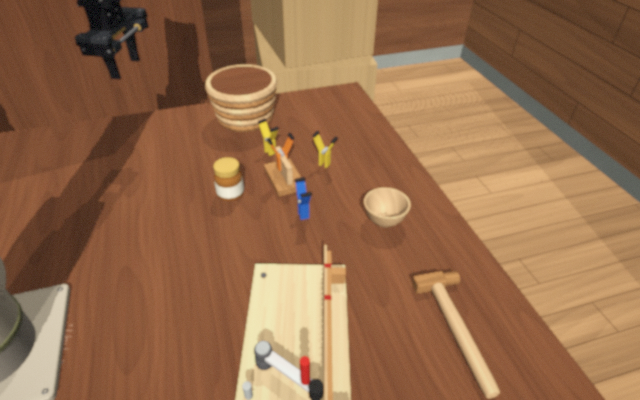

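View pics/top0.png

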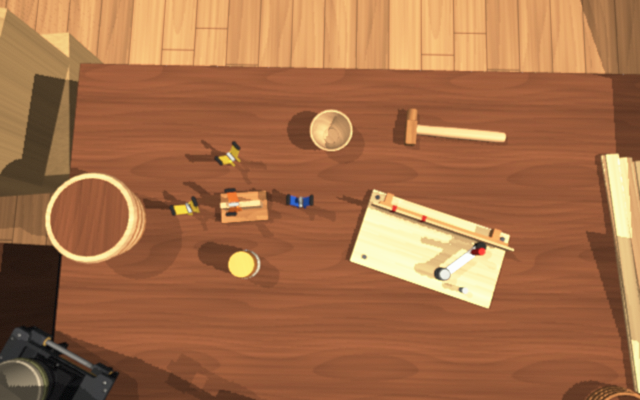

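```bash
python3 - <<'E'
import cv2,numpy as np
a=np.load("side0.npz")["p"];b=np.load("top0.npz")["p"]
A=cv2.resize(a[110:230,230:350],None,fx=5,fy=5,interpolation=cv2.INTER_CUBIC)
B=cv2.resize(b[140:260,160:320],None,fx=5,fy=5,interpolation=cv2.INTER_CUBIC)
cv2.imwrite("pics/ca.png",A);cv2.imwrite("pics/cb.png",B)
cv2.imwrite("pics/cc.png",cv2.resize(b[175:320,340:530],None,fx=4,fy=4,interpolation=cv2.INTER_CUBIC))
cv2.imwrite("pics/cd.png",cv2.resize(a[235:400,220:370],None,fx=3.6,fy=3.6,interpolation=cv2.INTER_CUBIC))
E
```

```text
(no output)
```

View pics/ca.png

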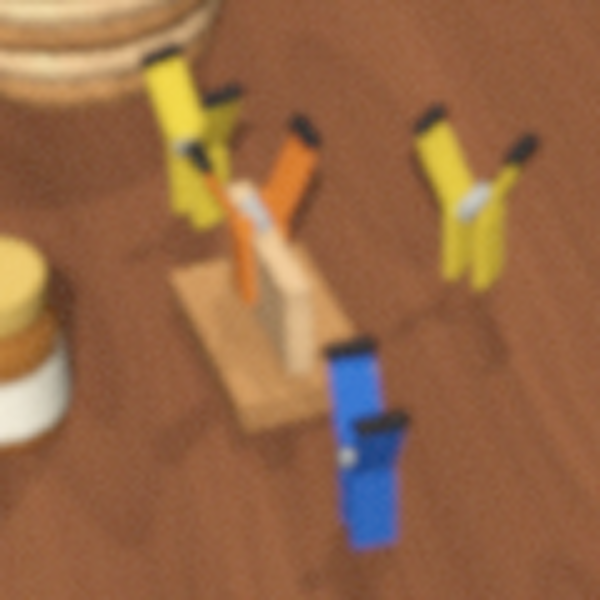

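View pics/cb.png

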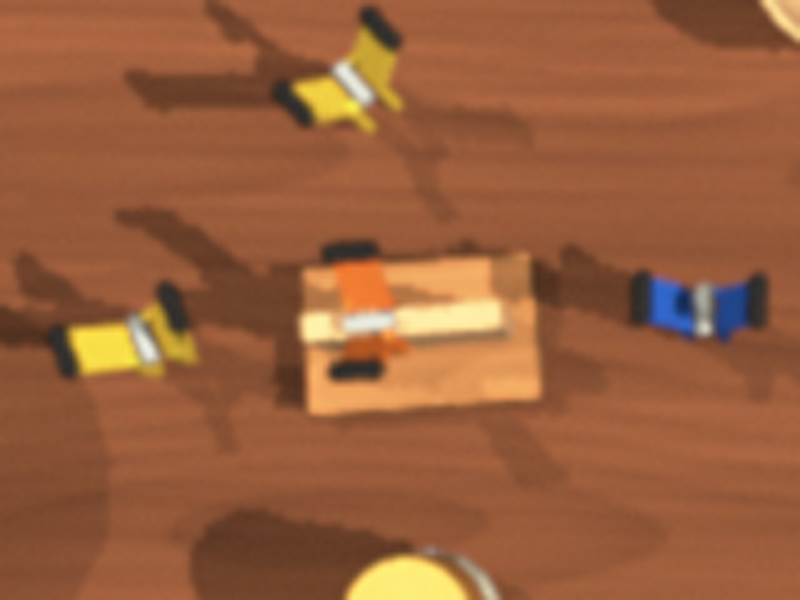

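View pics/cc.png

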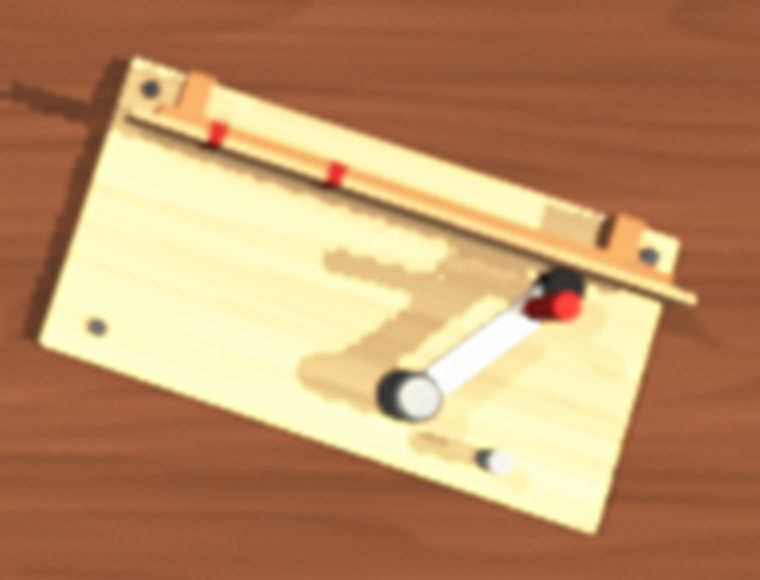

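View pics/cd.png

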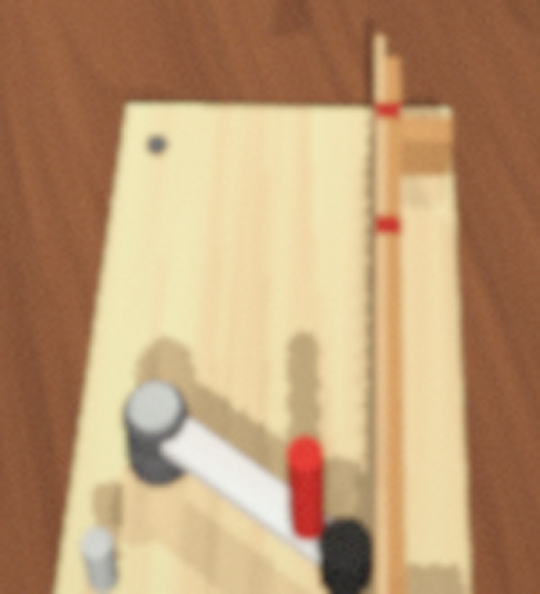

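```bash
cat > h.py <<'E'
import numpy as np,cv2
from bench import *
def P(n):
    c=camera_params(n);K=np.array(c["camera_matrix"]);T=np.array(c["world_from_camera"]);return K,T,K@np.linalg.inv(T)[:3]
def tri(t,s):
    X=cv2.triangulatePoints(P("top")[2],P("side")[2],np.array(t,float).reshape(2,1),np.array(s,float).reshape(2,1))[:,0]
    X=X[:3]/X[3]
    r=[]
    for n,u in(("top",t),("side",s)):
        q=P(n)[2]@np.r_[X,1]; r.append(np.linalg.norm(q[:2]/q[2]-u))
    return X,r
def plane(n,u,z):
    K,T,_=P(n); d=T[:3,:3]@np.linalg.inv(K)@np.r_[u,1]; o=T[:3,3]; return o+d*(z-o[2])/d[2]
def proj(n,X):
    q=P(n)[2]@np.r_[X,1]; return q[:2]/q[2]
def uc(u,s,o): return (np.array(u)+.5)/s-.5+np.array(o)
E
python3 - <<'E'
from h import *
t5=lambda *u:uc(u,5,(160,140)); s5=lambda *u:uc(u,5,(230,110))
t4=lambda *u:uc(u,4,(340,175)); s4=lambda *u:uc(u,3.6,(220,235))
L={"pin":(t5(369,320),s5(256,210)),"roll+x":(t5(350,250),s5(305,130)),"roll-x":(t5(357,370),s5(200,157)),
"b1":(t4(220,130),s4(388,109)),"b2":(t4(339,170),s4(388,224)),"htop":(t4(567,304),s4(306,452)),"piv":(t4(418,397),s4(155,405)),
"base c1":(t4(136,57),s4(452,108)),"base c2":(t4(40,343),s4(125,102)), "lathend":(t4(125,118),s4(380,35))}
for k,(t,s) in L.items():
    X,r=tri(t,s); print(k,X.round(4),np.round(r,2))
E
```

```text
pin [0.5907 0.3293 0.0733] [0.77 0.83]
roll+x [0.617  0.3313 0.1128] [0.77 0.81]
roll-x [0.5647 0.326  0.1112] [0.95 1.01]
b1 [ 0.5907 -0.0363  0.0736] [0.59 0.84]
b2 [ 0.5694 -0.1033  0.0738] [0.5  0.74]
htop [ 0.4966 -0.2198  0.1051] [0.52 0.89]
piv [ 0.4444 -0.1516  0.0531] [0.85 1.37]
base c1 [0.6419 0.005  0.0089] [0.93 1.27]
base c2 [0.4689 0.0604 0.0103] [0.59 0.78]
lathend [0.5998 0.0165 0.0698] [1.94 2.6 ]
```

```bash
python3 - <<'E'
from h import *
d=np.load("top0.npz")["d"]; K,T,_=P("top")
v,u=np.mgrid[0:400,0:640]; X=np.stack([(u-K[0,2])/K[0,0]*d,(v-K[1,2])/K[1,1]*d,d],-1)@T[:3,:3].T+T[:3,3]
b=X[170:265,40:150]; m=(b[...,2]>.04); print("basket",b[m].min(0),b[m].max(0))
for n,(a,e) in {"bowl":((105,155),(305,358)),"jar":((245,282),(225,262)),"blue":((190,215),(285,318)),"y1":((140,172),(212,246)),"y2":((192,222),(168,204)),"handle":((240,262),(470,492)),"pivot":((262,286),(434,456))}.items():
    b=X[a[0]:a[1],e[0]:e[1]];m=b[...,2]>.03;print(n,b[m].min(0).round(3),b[m].max(0).round(3))
t5=lambda *u:uc(u,5,(160,140))
for q in((300,322),(303,343),(505,300),(505,330),(505,315),(300,330)): print(q,plane("top",t5(*q),.07).round(4))
print("rackbase")
for q in((304,268),(532,254),(541,400),(308,414)): print(q,plane("top",t5(*q),.02).round(4))
t4=lambda *u:uc(u,4,(340,175)); s4=lambda *u:uc(u,3.6,(220,235))
for z in(.105,.115,.124): print(z,plane("top",t4(567,304),z).round(4),plane("side",s4(306,452),z).round(4))
for z in (.05,.055,.06): print(z,plane("top",t4(418,397),z).round(4),plane("side",s4(155,405),z).round(4))
E
```

```text
basket [0.44820942 0.11710794 0.04111902] [0.6462084  0.72885254 1.15413756]
bowl [0.468 0.064 0.03 ] [0.819 0.161 1.154]
jar [0.422 0.117 0.031] [0.486 0.33  1.154]
blue [0.468 0.117 0.039] [0.612 0.209 1.154]
y1 [0.468 0.117 0.031] [0.731 0.376 1.154]
y2 [0.468 0.117 0.031] [0.603 0.472 1.154]
handle [ 0.468 -0.266  0.031] [0.521 0.117 1.154]
pivot [ 0.429 -0.178  0.03 ] [0.47  0.117 1.154]
(300, 322) [0.5877 0.3616 0.07  ]
(303, 343) [0.5781 0.3597 0.07  ]
(505, 300) [0.6    0.2685 0.07  ]
(505, 330) [0.5862 0.2679 0.07  ]
(505, 315) [0.5931 0.2682 0.07  ]
(300, 330) [0.584  0.3614 0.07  ]
rackbase
(304, 268) [0.6192 0.3723 0.02  ]
(532, 254) [0.6285 0.2634 0.02  ]
(541, 400) [0.5587 0.2564 0.02  ]
(308, 414) [0.5494 0.3668 0.02  ]
0.105 [ 0.4955 -0.2196  0.105 ] [ 0.4978 -0.2199  0.105 ]
0.115 [ 0.4952 -0.2164  0.115 ] [ 0.4965 -0.2251  0.115 ]
0.124 [ 0.495  -0.2135  0.124 ] [ 0.4953 -0.2298  0.124 ]
0.05 [ 0.4424 -0.1521  0.05  ] [ 0.4467 -0.1501  0.05  ]
0.055 [ 0.4425 -0.1509  0.055 ] [ 0.4464 -0.153   0.055 ]
0.06 [ 0.4427 -0.1497  0.06  ] [ 0.4462 -0.1559  0.06  ]
```

```bash
python3 - <<'E'
from h import *
for n,(a,e),(ba,be) in(("top",(236,268),(466,496)),("side",(345,400),(295,318))),:pass
E
python3 - <<'E'
from h import *
W={}
for n in("top","side"):
    f=np.load(n+"0.npz");d=f["d"];K,T,_=P(n);v,u=np.mgrid[0:400,0:640]
    X=np.stack([(u-K[0,2])/K[0,0]*d,(v-K[1,2])/K[1,1]*d,d],-1)@T[:3,:3].T+T[:3,3]
    X[d==0]=np.nan; p=f["p"].astype(int)
    red=(p[...,2]>110)&(p[...,1]<60)&(p[...,0]<60)
    r=red&(X[...,1]<-.15); pts=X[r]; print(n,"handle",len(pts),np.nanmin(pts,0).round(3),np.nanmax(pts,0).round(3)); 
    q=pts[pts[:,2]>np.nanmax(pts[:,2])-.006]; print(q.mean(0).round(4),len(q))
    r2=red&(X[...,1]>-.15)&(X[...,1]<.05);print("bands",X[r2].mean(0).round(4),r2.sum())
    if n=="top":
        for k,(a,e) in {"basket":((170,265),(40,150)),"jar":((245,282),(225,262)),"blue":((190,215),(285,318)),"y2":((192,222),(168,204)),"clamp":((185,220),(220,245))}.items():
            b=X[a[0]:a[1],e[0]:e[1]].reshape(-1,3);b=b[b[:,2]>.03];print(k,np.nanmin(b,0).round(3),np.nanmax(b,0).round(3))
    vv,uu=np.nonzero(r);print("px",uu.min(),uu.max(),vv.min(),vv.max())
E
```

```text
top handle 24 [ 0.49  -0.241  0.057] [ 0.505 -0.21   0.112]
[ 0.495  -0.2135  0.109 ] 7
bands [ 0.5744 -0.0668  0.0733] 16
basket [0.448 0.531 0.03 ] [0.646 0.729 0.129]
jar [0.422 0.272 0.031] [0.486 0.33  0.09 ]
blue [0.588 0.148 0.039] [0.612 0.209 0.095]
y2 [0.558 0.408 0.031] [0.603 0.472 0.095]
clamp [0.557 0.305 0.039] [0.619 0.359 0.122]
px 472 484 247 253
side handle 137 [ 0.49  -0.232  0.054] [ 0.502 -0.226  0.112]
[ 0.4951 -0.2286  0.1089] 18
bands [ 0.5708 -0.1059  0.0768] 1
px 301 309 362 383Traceback (most recent call last):
  File "<stdin>", line 2, in <module>
ValueError: not enough values to unpack (expected 3, got 2)
```

Emit:
send_rows([
  [0, 0, 0, -0.048, -0.009, 0, -1],
  [0, 0, 0, -0.048, -0.009, 0, -1],
  [0, 0, 0, -0.048, -0.009, 0, -1],
  [0, 0, 0, -0.048, -0.009, 0, -1],
  [0, 0, 0, -0.048, -0.009, 0, -1],
  [0, 0, 0, -0.048, -0.009, 0, -1],
  [0, 0, 0, -0.048, -0.009, 0, -1],
  [0, 0, 0, -0.04, -0.007, 0, -1],
  [0, 0, 8.5, 0, 0, 0, -1],
  [0, 0, 8.5, 0, 0, 0, -1],
], force=30)

```text
time: 1.1
ee_pos: [0.5879, 0.327, 0.2324]
eef_rot: [0.362, 0.932, -0.005, -0.002]
ft_force: [-0.4, 1.0, -0.5]
width: 0.0868
```

Emit:
send_rows([
  [0, 0, 8.5, 0, 0, 0, -1],
  [0, 0, 8.5, 0, 0, 0, -1],
  [0, 0, 8.5, 0, 0, 0, -1],
  [0, 0, 8.5, 0, 0, 0, -1],
  [0, 0, 8.5, 0, 0, 0, -1],
  [0, 0, 0, 0, 0, 0, -1],
  [0, 0, 0, 0, 0, 0, -1],
  [0, 0, 0, 0, 0, 0, -1],
  [0, 0, 0, 0, 0, 0, -1],
  [0, 0, 0, 0, 0, 0, -1],
])

```text
time: 2.1
ee_pos: [0.5875, 0.3244, 0.2279]
eef_rot: [0.674, 0.738, -0.009, -0.001]
ft_force: [-0.6, -0.2, 0.4]
width: 0.0866
```

```bash
cat >> h.py <<'E'
from scipy.spatial.transform import Rotation as Rn
def rel(target,yaw_deg):
    """shift in tool axes to target (world), yaw error of tool y (mod 180), tool-z turn needed"""
    s=read_state(); R=Rn.from_quat(s["eef_rot"]).as_matrix()
    yw=np.degrees(np.arctan2(R[1,1],R[0,1])); e=(yaw_deg-yw+90)%180-90
    print("t",round(s["time"],2),"p",s["ee_pos"].round(4),"yaw",yw.round(2),"zax",R[:,2].round(4),"w",round(s["width"],4),"F",s["ft_force"].round(1),"j",s["joint_positions"].round(2))
    print("turn tool z",(-e).round(2),"shift tool",(R.T@(np.array(target)-s["ee_pos"])).round(4))
E
python3 - <<'E'
from h import *
rel([.590,.329,.112],5)
E
```

```text
t 2.1 p [0.5875 0.3244 0.2279] yaw 5.19 zax [-0.0128 -0.0124 -0.9998] w 0.0866 F [-0.6 -0.2  0.4] j [-0.78  0.46  0.3   1.34 -0.13  1.38 -0.4 ]
turn tool z 0.19 shift tool [0.0057 0.0045 0.1158]
```

```bash
cat >> h.py <<'E'
def tilt():
    R=Rn.from_quat(read_state()["eef_rot"]).as_matrix()
    zd=R.T@np.array([0,0,-1.]); print("tilt turn xy deg",np.degrees(np.cross([0,0,1],zd)).round(2))
E
python3 - <<'E'
from h import *
tilt()
p,d=camera("top");q,_=camera("side")
A=cv2.resize(p[140:260,160:320],None,fx=4,fy=4,interpolation=cv2.INTER_CUBIC);cv2.imwrite("pics/c1.png",A)
cv2.imwrite("pics/c2.png",cv2.resize(q[60:230,200:360],None,fx=3.5,fy=3.5,interpolation=cv2.INTER_CUBIC))
E
```

```text
tilt turn xy deg [-0.8   0.64  0.  ]
```

View pics/c2.png

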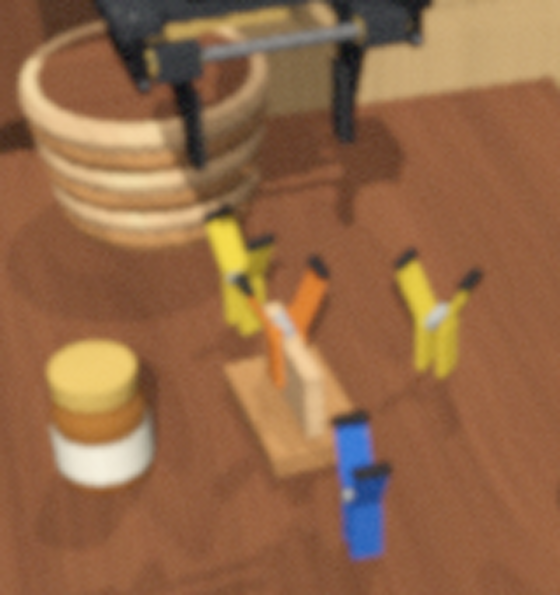

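Emit:
send_rows([
  [-0.8, 0.6, 0, 0.006, 0.004, 0, -1],
  [0, 0, 0, 0, 0, 0.03, -1],
  [0, 0, 0, 0, 0, 0.03, -1],
  [0, 0, 0, 0, 0, 0.015, -1],
  [0, 0, 0, 0, 0, 0.008, -1],
  [0, 0, 0, 0, 0, 0, -1],
  [0, 0, 0, 0, 0, 0, -1],
  [0, 0, 0, 0, 0, 0, -1],
  [0, 0, 0, 0, 0, 0, -1],
  [0, 0, 0, 0, 0, 0, -1],
])

```text
time: 3.2
ee_pos: [0.5944, 0.3347, 0.147]
eef_rot: [0.674, 0.739, 0.007, 0.001]
ft_force: [-0.0, 0.6, 0.8]
width: 0.0868
```

```bash
python3 - <<'E'
from h import *
rel([.590,.329,.112],5);tilt()
p,d=camera("top");q,_=camera("side")
A=cv2.resize(p[170:240,190:270],None,fx=8,fy=8,interpolation=cv2.INTER_CUBIC);cv2.imwrite("pics/d1.png",A)
cv2.imwrite("pics/d2.png",cv2.resize(q[90:190,240:340],None,fx=6,fy=6,interpolation=cv2.INTER_CUBIC))
E
```

```text
t 3.2 p [0.5944 0.3347 0.147 ] yaw 5.29 zax [ 0.0109  0.0081 -0.9999] w 0.0868 F [-0.   0.6  0.8] j [-0.78  0.51  0.28  1.43 -0.15  1.2  -0.39]
turn tool z 0.29 shift tool [-0.0055 -0.0053  0.035 ]
tilt turn xy deg [ 0.66 -0.41  0.  ]
```

View pics/d2.png

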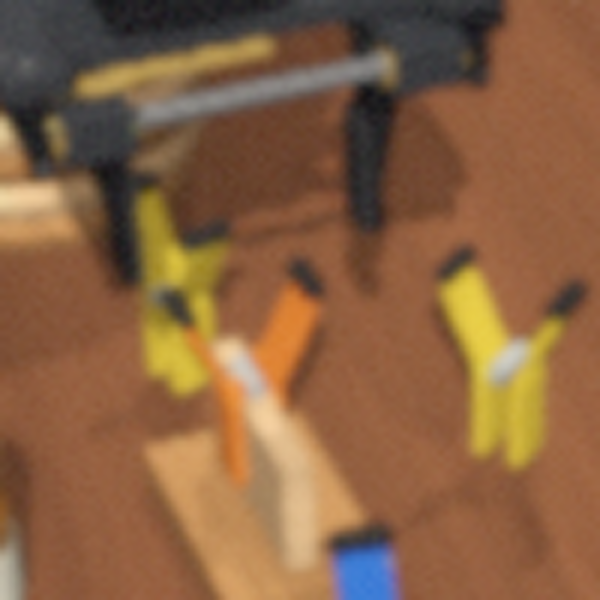

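View pics/d1.png

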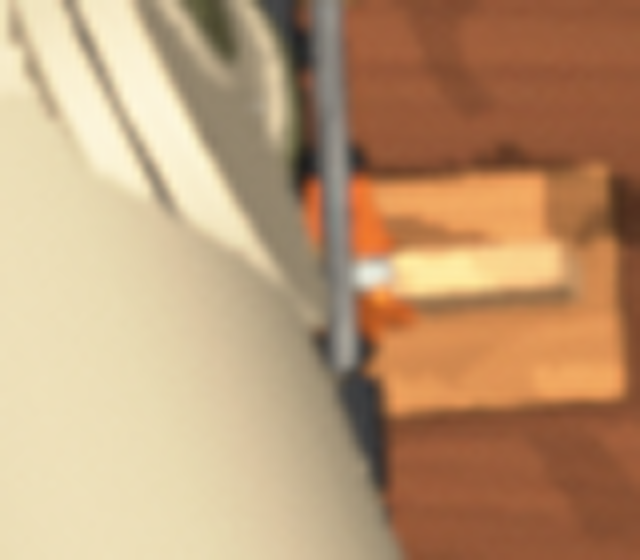

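```bash
python3 - <<'E'
from h import *
s=read_state();R=Rn.from_quat(s["eef_rot"]).as_matrix()
for k in(-.051,.051):
    print((proj("side",s["ee_pos"]+R@[0,k,.017])-[240,90])*6)
for X in([.590,.329,.074],[.616,.331,.114],[.564,.327,.114]): print((proj("side",X)-[240,90])*6,(proj("top",X)-[190,170])*8)
E
```

```text
[112.40469258 270.75807509]
[361.93857029 214.04974373]
[238.24337179 369.73938178] [348.55652937 264.96465806]
[296.49232841 272.71816386] [318.08732296 153.70041495]
[168.78582722 299.7911473 ] [323.36684141 342.81122684]
```

Emit:
send_rows([
  [0.3, -0.2, 0.2, -0.003, -0.003, 0, -1],
  [0.3, -0.2, 0, -0.001, -0.002, 0.005, -1],
  [0, 0, 0, 0, 0, 0.007, -1],
  [0, 0, 0, 0, 0, 0.007, -1],
  [0, 0, 0, 0, 0, 0.006, -1],
  [0, 0, 0, 0, 0, 0.005, -1],
  [0, 0, 0, 0, 0, 0.003, -1],
  [0, 0, 0, 0, 0, 0, -1],
  [0, 0, 0, 0, 0, 0, -1],
  [0, 0, 0, 0, 0, 0, -1],
])

```text
time: 4.3
ee_pos: [0.5889, 0.3295, 0.11]
eef_rot: [0.675, 0.738, -0.001, 0.0]
ft_force: [-0.5, -0.1, 0.2]
width: 0.0871
```

```bash
python3 - <<'E'
from h import *
rel([.590,.330,.112],5);tilt()
q,_=camera("side")
cv2.imwrite("pics/e2.png",cv2.resize(q[90:190,240:340],None,fx=6,fy=6,interpolation=cv2.INTER_CUBIC))
E
```

```text
t 4.3 p [0.5889 0.3295 0.11  ] yaw 5.07 zax [-0.0012 -0.0015 -1.    ] w 0.0871 F [-0.5 -0.1  0.2] j [-0.78  0.54  0.27  1.48 -0.15  1.15 -0.39]
turn tool z 0.07 shift tool [ 0.0004  0.0012 -0.002 ]
tilt turn xy deg [-0.08  0.08  0.  ]
```

View pics/e2.png

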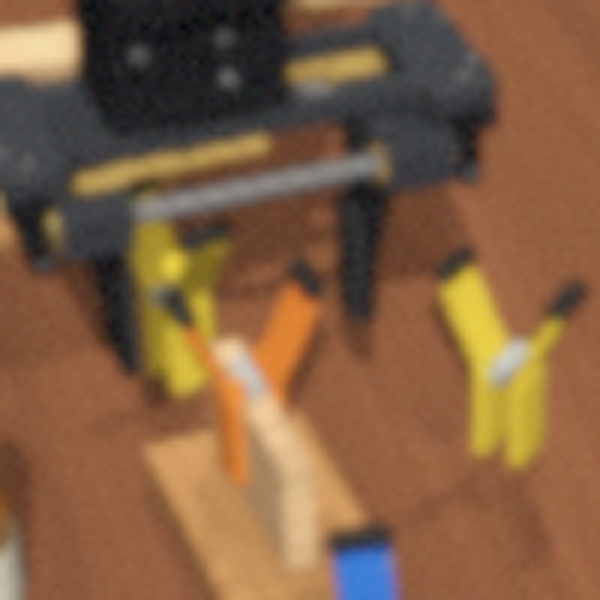

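Emit:
send_rows([
  [0, 0, 0, 0, 0.001, 0, 1],
  [0, 0, 0, 0, 0, 0, 1],
  [0, 0, 0, 0, 0, -0.001, 1],
  [0, 0, 0, 0, 0, -0.001, 1],
  [0, 0, 0, 0, 0, -0.001, 1],
  [0, 0, 0, 0, 0, -0.001, 1],
  [0, 0, 0, 0, 0, -0.001, 1],
  [0, 0, 0, 0, 0, -0.001, 1],
  [0, 0, 0, 0, 0, 0, 1],
  [0, 0, 0, 0, 0, 0, 1],
])

```text
time: 5.35
ee_pos: [0.5901, 0.3308, 0.1206]
eef_rot: [0.675, 0.738, 0.001, -0.0]
ft_force: [-0.4, 1.0, -0.9]
width: 0.0364
```

```bash
python3 - <<'E'
from h import *
rel([.590,.330,.115],5);tilt()
q,_=camera("side")
cv2.imwrite("pics/f2.png",cv2.resize(q[90:190,240:340],None,fx=6,fy=6,interpolation=cv2.INTER_CUBIC))
E
```

```text
t 5.35 p [0.5901 0.3308 0.1206] yaw 5.1 zax [ 3.0e-04  1.7e-03 -1.0e+00] w 0.0364 F [-0.4  1.  -0.9] j [-0.78  0.53  0.28  1.46 -0.15  1.17 -0.39]
turn tool z 0.1 shift tool [-0.0008 -0.0002  0.0056]
tilt turn xy deg [ 0.03 -0.1   0.  ]
```

View pics/f2.png

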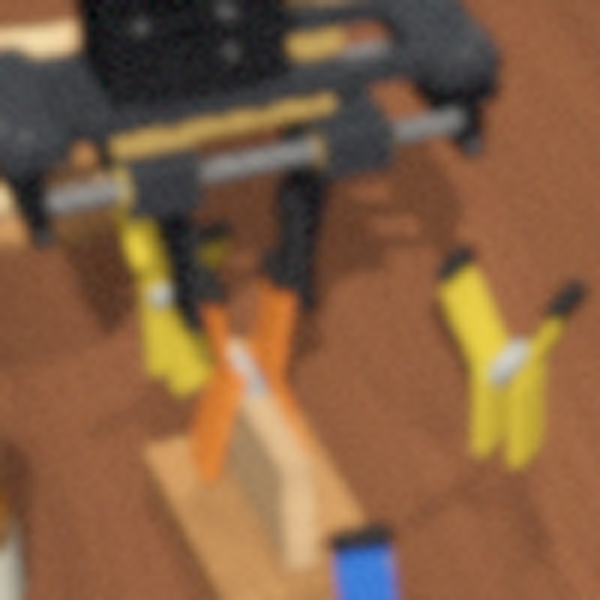

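Emit:
send_rows([
  [0, 0, 0, 0, 0, -0.01, 1],
  [0, 0, 0, 0, 0, -0.015, 1],
  [0, 0, 0, 0, 0, -0.02, 1],
  [0, 0, 0, 0, 0, -0.02, 1],
  [0, 0, 0, 0, 0, -0.02, 1],
  [0, 0, 0, 0, 0, -0.015, 1],
  [0, 0, 0, 0, 0, -0.005, 1],
  [0, 0, 0, 0, 0, 0, 1],
  [0, 0, 0, 0, 0, 0, 1],
  [0, 0, 0, 0, 0, 0, 1],
])

```text
time: 6.4
ee_pos: [0.5904, 0.3302, 0.2361]
eef_rot: [0.675, 0.738, 0.002, 0.0]
ft_force: [0.3, 0.0, -0.4]
width: 0.0361
```

```bash
python3 - <<'E'
from h import *
rel([.580,-.069,.22],-17.6);tilt()
p,_=camera("top");q,_=camera("side")
cv2.imwrite("pics/g2.png",cv2.resize(q[40:190,220:370],None,fx=4,fy=4,interpolation=cv2.INTER_CUBIC))
E
```

```text
t 6.4 p [0.5904 0.3302 0.2361] yaw 5.06 zax [ 0.0027  0.0028 -1.    ] w 0.0361 F [ 0.3  0.  -0.4] j [-0.78  0.45  0.3   1.33 -0.13  1.37 -0.4 ]
turn tool z 22.66 shift tool [-0.3968 -0.0456  0.015 ]
tilt turn xy deg [ 0.17 -0.15  0.  ]
```

View pics/g2.png

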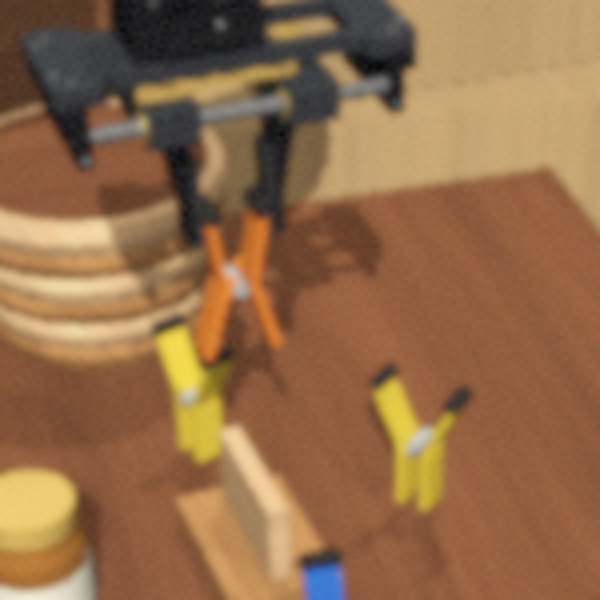

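Emit:
send_rows([
  [0, 0, 0, -0.02, -0.0023, 0, 1],
  [0, 0, 0, -0.042, -0.0048, 0, 1],
  [0, 0, 0, -0.042, -0.0048, 0, 1],
  [0, 0, 0, -0.042, -0.0048, 0, 1],
  [0, 0, 0, -0.042, -0.0048, 0, 1],
  [0, 0, 0, -0.042, -0.0048, 0, 1],
  [0, 0, 0, -0.042, -0.0048, 0, 1],
  [0, 0, 0, -0.042, -0.0048, 0, 1],
  [0, 0, 0, -0.042, -0.0048, 0, 1],
  [0, 0, 0, -0.03, -0.004, 0, 1],
])

```text
time: 7.5
ee_pos: [0.5769, -0.0663, 0.228]
eef_rot: [0.671, 0.741, -0.002, -0.003]
ft_force: [0.5, -0.8, -0.1]
width: 0.036
```

Emit:
send_rows([
  [0, 0, 5.6, -0.01, -0.001, 0, 1],
  [0, 0, 5.6, 0, 0, 0, 1],
  [0, 0, 5.6, 0, 0, 0, 1],
  [0, 0, 5.8, 0, 0, 0, 1],
  [0, 0, 0, 0, 0, 0, 1],
  [0, 0, 0, 0, 0, 0, 1],
  [0, 0, 0, 0, 0, 0, 1],
  [0, 0, 0, 0, 0, 0, 1],
  [0, 0, 0, 0, 0, 0, 1],
  [0, 0, 0, 0, 0, 0, 1],
])

```text
time: 8.5
ee_pos: [0.574, -0.0849, 0.2252]
eef_rot: [0.808, 0.589, -0.005, -0.003]
ft_force: [-0.2, 0.1, -1.2]
width: 0.0363
```

```bash
python3 - <<'E'
from h import *
rel([.580,-.069,.18],-17.6);tilt()
p,_=camera("top");q,_=camera("side")
cv2.imwrite("pics/h1.png",cv2.resize(p[150:330,330:530],None,fx=3.3,fy=3.3,interpolation=cv2.INTER_CUBIC))
cv2.imwrite("pics/h2.png",cv2.resize(q[100:350,200:450],None,fx=2.4,fy=2.4,interpolation=cv2.INTER_CUBIC))
E
```

```text
t 8.5 p [ 0.574  -0.0849  0.2252] yaw -17.88 zax [-1.180e-02 -7.000e-04 -9.999e-01] w 0.0363 F [-0.2  0.1 -1.2] j [-0.38  0.27  0.54  1.62 -0.14  1.31 -0.13]
turn tool z -0.28 shift tool [0.0172 0.0013 0.0452]
tilt turn xy deg [-0.63  0.24  0.  ]
```

View pics/h2.png

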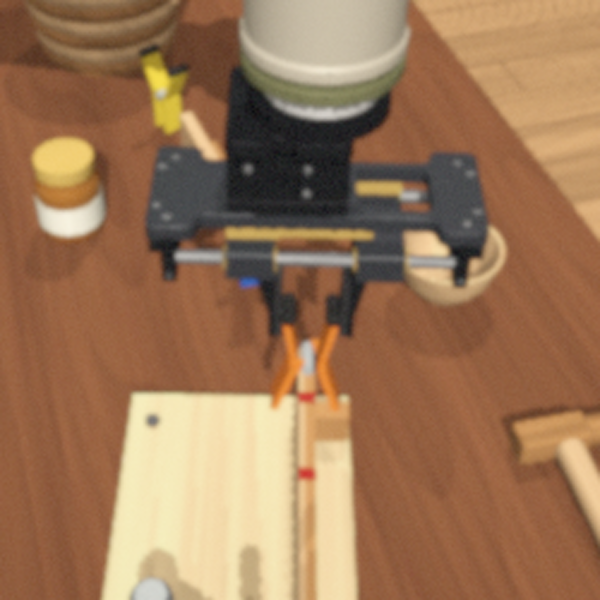

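View pics/h1.png

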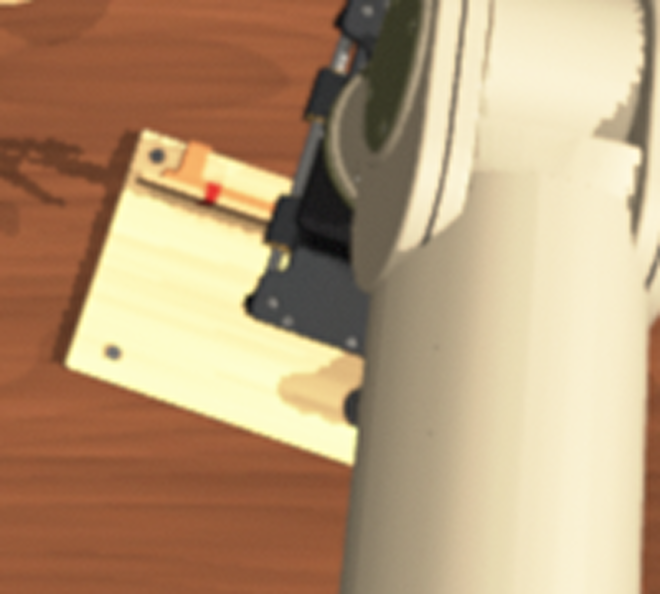

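Emit:
send_rows([
  [-0.3, 0.1, -0.2, 0.006, 0.0005, 0, 1],
  [-0.3, 0.1, 0, 0.006, 0.0005, 0.005, 1],
  [0, 0, 0, 0.004, 0, 0.008, 1],
  [0, 0, 0, 0, 0, 0.01, 1],
  [0, 0, 0, 0, 0, 0.01, 1],
  [0, 0, 0, 0, 0, 0.006, 1],
  [0, 0, 0, 0, 0, 0.003, 1],
  [0, 0, 0, 0, 0, 0, 1],
  [0, 0, 0, 0, 0, 0, 1],
  [0, 0, 0, 0, 0, 0, 1],
])

```text
time: 9.6
ee_pos: [0.5798, -0.0685, 0.1784]
eef_rot: [0.807, 0.59, -0.001, -0.0]
ft_force: [0.9, -0.3, -0.8]
width: 0.0359
```

```bash
python3 - <<'E'
from h import *
rel([.580,-.069,.12],-17.6);tilt()
q,_=camera("side")
cv2.imwrite("pics/i2.png",cv2.resize(q[200:320,270:390],None,fx=5,fy=5,interpolation=cv2.INTER_CUBIC))
s=read_state();R=Rn.from_quat(s["eef_rot"]).as_matrix()
for X in (s["ee_pos"]+R@[0,0,.046],[.580,-.07,.079],[.580,-.07,.075]): print((proj("side",X)-[270,200])*5)
E
```

```text
t 9.6 p [ 0.5798 -0.0685  0.1784] yaw -17.64 zax [-1.4e-03 -7.0e-04 -1.0e+00] w 0.0359 F [ 0.9 -0.3 -0.8] j [-0.39  0.3   0.52  1.68 -0.16  1.2  -0.14]
turn tool z -0.04 shift tool [-0.0004  0.0004  0.0584]
tilt turn xy deg [-0.06  0.06  0.  ]
[284.78574031 290.70468088]
[283.5580544  393.60976588]
[283.33695819 400.70881863]
```

View pics/i2.png

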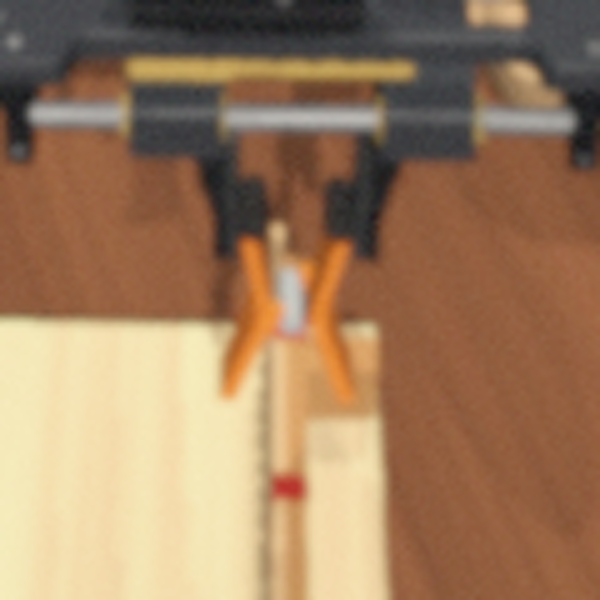

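Emit:
send_rows([
  [0, 0, 0, 0, 0, 0.004, 1],
  [0, 0, 0, 0, 0, 0.007, 1],
  [0, 0, 0, 0, 0, 0.008, 1],
  [0, 0, 0, 0, 0, 0.008, 1],
  [0, 0, 0, 0, 0, 0.007, 1],
  [0, 0, 0, 0, 0, 0.005, 1],
  [0, 0, 0, 0, 0, 0.003, 1],
  [0, 0, 0, 0, 0, 0.001, 1],
  [0, 0, 0, 0, 0, 0, 1],
  [0, 0, 0, 0, 0, 0, 1],
])

```text
time: 10.65
ee_pos: [0.5798, -0.0686, 0.1316]
eef_rot: [0.807, 0.59, -0.001, -0.0]
ft_force: [0.0, 0.5, -0.8]
width: 0.036
```

```bash
python3 - <<'E'
from h import *
rel([.580,-.069,.125],-17.6);tilt()
q,_=camera("side")
cv2.imwrite("pics/j2.png",cv2.resize(q[200:320,270:390],None,fx=5,fy=5,interpolation=cv2.INTER_CUBIC))
E
```

```text
t 10.65 p [ 0.5798 -0.0686  0.1316] yaw -17.65 zax [-1.1e-03 -8.0e-04 -1.0e+00] w 0.036 F [ 0.   0.5 -0.8] j [-0.38  0.35  0.51  1.73 -0.19  1.11 -0.12]
turn tool z -0.05 shift tool [-0.0003  0.0003  0.0066]
tilt turn xy deg [-0.05  0.06  0.  ]
```

View pics/j2.png

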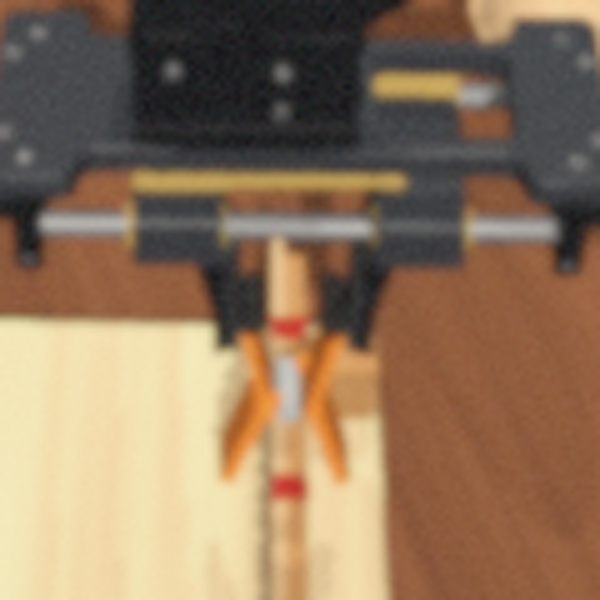

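Emit:
send_rows([
  [0, 0, 0, 0, 0, 0.001, 1],
  [0, 0, 0, 0, 0, 0.001, 1],
  [0, 0, 0, 0, 0, 0.001, 1],
  [0, 0, 0, 0, 0, 0.001, 1],
  [0, 0, 0, 0, 0, 0.001, 1],
  [0, 0, 0, 0, 0, 0.001, 1],
  [0, 0, 0, 0, 0, 0.001, 1],
  [0, 0, 0, 0, 0, 0, 1],
  [0, 0, 0, 0, 0, 0, 1],
  [0, 0, 0, 0, 0, 0, 1],
])

```text
time: 11.7
ee_pos: [0.5803, -0.0685, 0.1249]
eef_rot: [0.807, 0.59, -0.0, 0.0]
ft_force: [0.4, 0.2, -1.2]
width: 0.0362
```

Emit:
send_rows([
  [0, 0, 0, 0, 0, 0.001, 1],
  [0, 0, 0, 0, 0, 0.001, 1],
  [0, 0, 0, 0, 0, 0, 1],
  [0, 0, 0, 0, 0, 0.001, 1],
  [0, 0, 0, 0, 0, 0, 1],
  [0, 0, 0, 0, 0, 0, 1],
  [0, 0, 0, 0, 0, 0, 1],
  [0, 0, 0, 0, 0, 0, 1],
  [0, 0, 0, 0, 0, 0, 1],
  [0, 0, 0, 0, 0, 0, 1],
])

```text
time: 12.7
ee_pos: [0.5813, -0.0684, 0.1248]
eef_rot: [0.807, 0.59, 0.001, 0.0]
ft_force: [-0.9, 0.6, 2.7]
width: 0.0361
```

```bash
python3 - <<'E'
from h import *
rel([.580,-.069,.125],-17.6);tilt()
q,_=camera("side")
cv2.imwrite("pics/k2.png",cv2.resize(q[200:320,270:390],None,fx=5,fy=5,interpolation=cv2.INTER_CUBIC))
E
```

```text
t 12.7 p [ 0.5813 -0.0684  0.1248] yaw -17.65 zax [ 0.0029  0.0011 -1.    ] w 0.0361 F [-0.9  0.6  2.7] j [-0.38  0.36  0.51  1.73 -0.19  1.1  -0.12]
turn tool z -0.05 shift tool [-0.001  -0.001  -0.0002]
tilt turn xy deg [ 0.14 -0.11  0.  ]
```

View pics/k2.png

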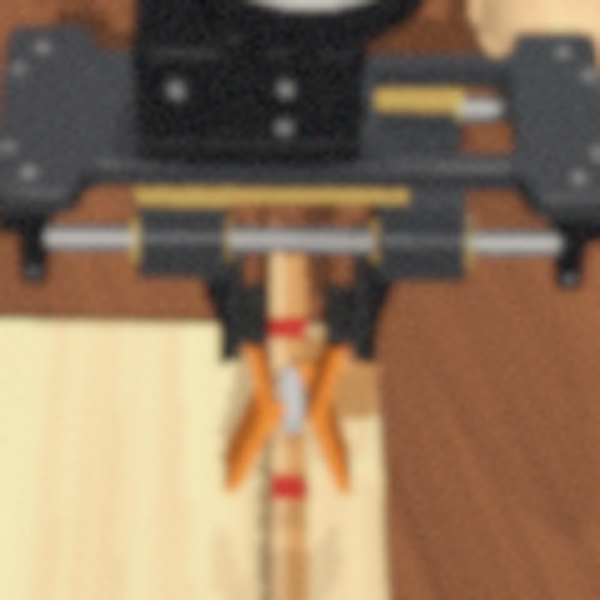

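Emit:
send_rows([
  [0, 0, 0, -0.001, -0.001, 0.001, 1],
  [0, 0, 0, 0, 0, 0.001, 1],
  [0, 0, 0, 0, 0, 0.001, 0.1],
  [0, 0, 0, 0, 0, 0.001, -0.3],
  [0, 0, 0, 0, 0, 0.001, -1],
  [0, 0, 0, 0, 0, 0, -1],
  [0, 0, 0, 0, 0, 0, -1],
  [0, 0, 0, 0, 0, 0, -1],
  [0, 0, 0, 0, 0, 0, -1],
  [0, 0, 0, 0, 0, 0, -1],
])

```text
time: 13.75
ee_pos: [0.5809, -0.0682, 0.1213]
eef_rot: [0.807, 0.591, 0.003, 0.001]
ft_force: [0.1, 0.1, 0.2]
width: 0.0844
```

```bash
python3 - <<'E'
from h import *
rel([.580,-.069,.125],-17.6);tilt()
q,_=camera("side")
cv2.imwrite("pics/l2.png",cv2.resize(q[200:320,270:390],None,fx=5,fy=5,interpolation=cv2.INTER_CUBIC))
E
```

```text
t 13.75 p [ 0.5809 -0.0682  0.1213] yaw -17.61 zax [ 0.0053  0.0026 -1.    ] w 0.0844 F [0.1 0.1 0.2] j [-0.38  0.36  0.51  1.74 -0.2   1.09 -0.11]
turn tool z -0.01 shift tool [-0.001  -0.0006 -0.0037]
tilt turn xy deg [ 0.24 -0.23  0.  ]
```

View pics/l2.png

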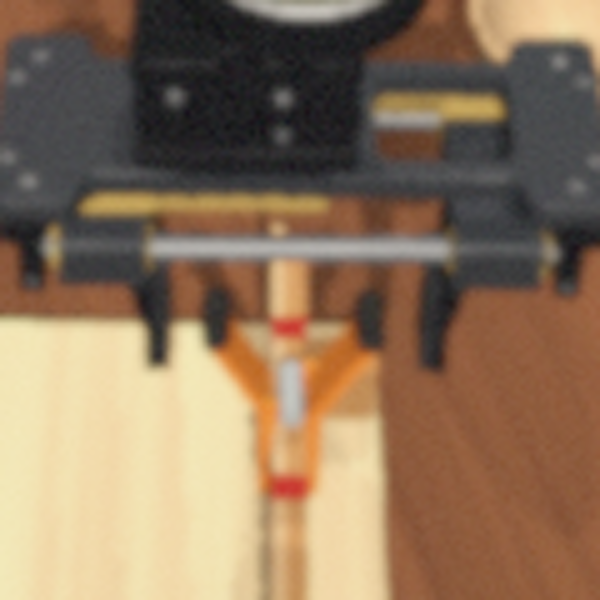

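Emit:
send_rows([
  [0, 0, 0, 0, 0, 0, -1],
  [0, 0, 0, 0, 0, -0.004, -1],
  [0, 0, 0, 0, 0, -0.008, -1],
  [0, 0, 0, 0, 0, -0.012, -1],
  [0, 0, 0, 0, 0, -0.02, -1],
  [0, 0, 0, 0, 0, -0.02, -1],
  [0, 0, 0, 0, 0, -0.02, -1],
  [0, 0, 0, 0, 0, -0.01, -1],
  [0, 0, 0, 0, 0, 0, -1],
  [0, 0, 0, 0, 0, 0, -1],
])

```text
time: 14.8
ee_pos: [0.5811, -0.0691, 0.2247]
eef_rot: [0.807, 0.59, 0.005, 0.002]
ft_force: [0.5, 0.0, -0.4]
width: 0.0872
```

```bash
python3 - <<'E'
from h import *
rel([.496,-.22,.22],10);tilt()
q,_=camera("side")
cv2.imwrite("pics/m2.png",cv2.resize(q[230:330,280:380],None,fx=6,fy=6,interpolation=cv2.INTER_CUBIC))
for k,X in {"pin79":[.580,-.07,.079],"pin82":[.580,-.07,.082],"y+2":[.5806,-.068,.079]}.items(): print(k,(proj("side",X)-[280,230])*6)
E
```

```text
t 14.8 p [ 0.5811 -0.0691  0.2247] yaw -17.65 zax [ 0.0096  0.0027 -0.9999] w 0.0872 F [ 0.5  0.  -0.4] j [-0.4   0.26  0.53  1.63 -0.14  1.28 -0.15]
turn tool z -27.65 shift tool [-0.1697 -0.0353  0.0035]
tilt turn xy deg [ 0.48 -0.32  0.  ]
pin79 [280.26966528 292.33171905]
pin82 [280.46983477 285.90459074]
y+2 [280.12936001 286.63799126]
```

View pics/m2.png

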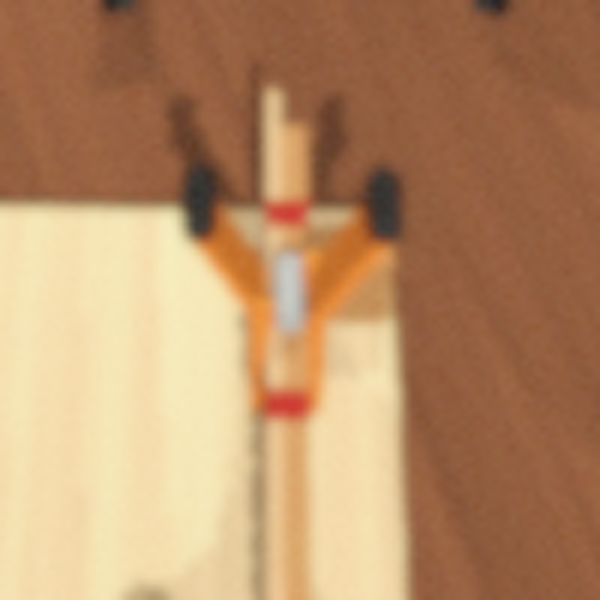

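Emit:
send_rows([
  [0.4, -0.3, 0, -0.01, -0.002, 0, -1],
  [0, 0, 0, -0.035, -0.007, 0, -1],
  [0, 0, 0, -0.04, -0.008, 0, -1],
  [0, 0, 0, -0.04, -0.009, 0, -1],
  [0, 0, 0, -0.03, -0.007, 0, -1],
  [0, 0, -5.5, -0.01, -0.002, 0, -1],
  [0, 0, -5.5, 0, 0, 0, -1],
  [0, 0, -5.5, 0, 0, 0, -1],
  [0, 0, -5.5, 0, 0, 0, -1],
  [0, 0, 0, 0, 0, 0, -1],
])

```text
time: 15.85
ee_pos: [0.4854, -0.2263, 0.2162]
eef_rot: [0.676, 0.737, -0.006, -0.006]
ft_force: [-0.6, 0.5, 0.6]
width: 0.087
```

```bash
python3 - <<'E'
from h import *
rel([.496,-.22,.15],5);tilt()
p,_=camera("top");q,_=camera("side")
cv2.imwrite("pics/n1.png",cv2.resize(p[175:320,340:530],None,fx=4,fy=4,interpolation=cv2.INTER_CUBIC))
cv2.imwrite("pics/n2.png",cv2.resize(q[200:400,200:400],None,fx=3,fy=3,interpolation=cv2.INTER_CUBIC))
E
```

```text
t 15.85 p [ 0.4854 -0.2263  0.2162] yaw 4.9 zax [-1.770e-02 -7.000e-04 -9.998e-01] w 0.087 F [-0.6  0.5  0.6] j [-0.19  0.17  0.6   1.75 -0.09  1.27  0.52]
turn tool z -0.1 shift tool [0.0053 0.0123 0.066 ]
tilt turn xy deg [-1.01 -0.05  0.  ]
```

View pics/n1.png

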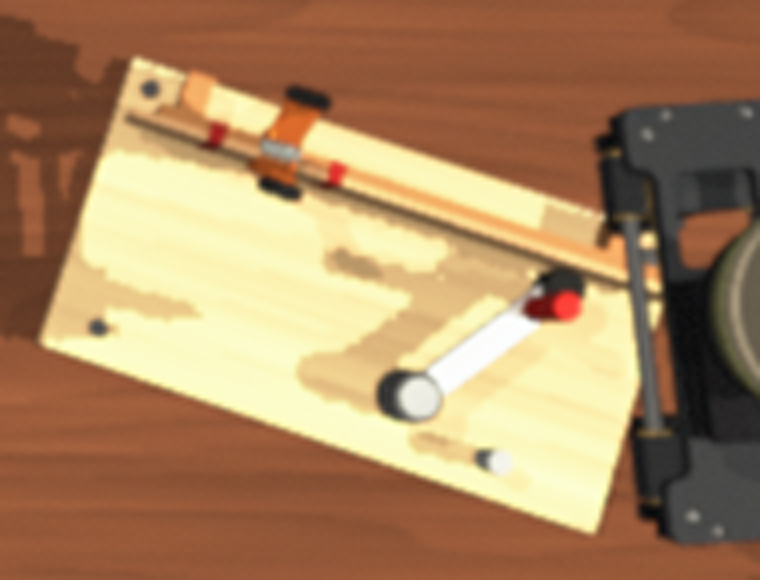

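View pics/n2.png

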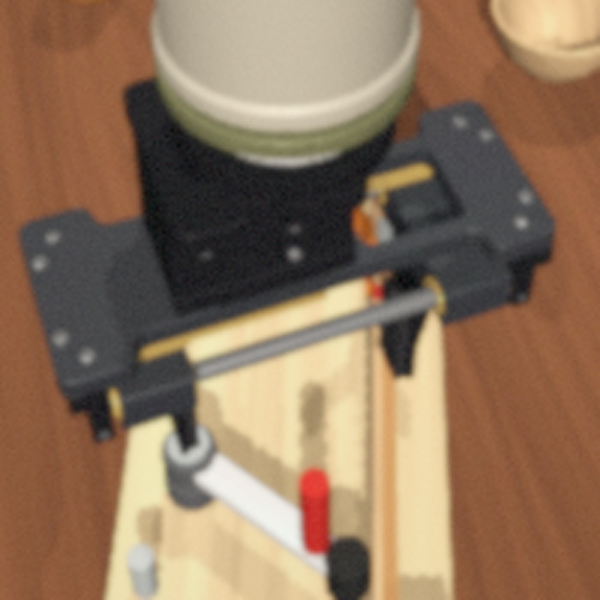

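```bash
python3 - <<'E'
from h import *
t4=lambda *u:uc(u,4,(340,175)); m=lambda *u:uc(u,6,(280,230)); n2=lambda *u:uc(u,3,(200,200))
X,r=tri(t4(280,149),m(288,293)); print("pin",X,r)
b1,_=tri(t4(218,130),m(288,212)); b2,_=tri(t4(338,171),m(286,404)); print(b1,b2)
M=(b1+b2)/2; yv=(b1-b2)[:2]/np.linalg.norm((b1-b2)[:2]); d=(X-M)
print("along",d[:2]@yv,"across",d[:2]@[yv[1],-yv[0]],"dz (want .004)",d[2])
print("rolls",tri(t4(309,98),m(383,205))[0],tri(t4(280,188),m(201,203))[0])
for zz,t,s in((124,(567,304),(315,478)),): print(tri(t4(*t),n2(*s)))
s=read_state();R=Rn.from_quat(s["eef_rot"]).as_matrix()
for k in(-.051,.051): print((proj("side",s["ee_pos"]+R@[0,k,.017])-[200,200])*3)
for X in([.496,-.22,.124],[.496,-.22,.062]): print((proj("side",X)-[200,200])*3,(proj("top",X)-[340,175])*4)
E
```

```text
pin [ 0.58023156 -0.06932752  0.07851696] [np.float64(0.6073475826274852), np.float64(0.8823211873158532)]
[ 0.59106864 -0.03540741  0.07237039] [ 0.56900316 -0.10286198  0.0732051 ]
along -0.00012242689450281237 across 0.0002459164850429194 dz (want .004) 0.00572921740105739
rolls [ 0.604408   -0.07795502  0.11981971] [ 0.55529576 -0.0622822   0.11956513]
(array([ 0.49665216, -0.21913354,  0.10722888]), [np.float64(0.5889411848892202), np.float64(1.0046392360185243)])
[171.59064189 428.51476463]
[396.38507891 354.08453147]
[309.65857489 461.46419035] [577.66529607 300.83338501]
[311.5713025  524.99799811] [541.60114827 302.92543021]
```

Emit:
send_rows([
  [-0.5, 0, 0, 0.003, 0.006, 0, -1],
  [-0.5, 0, 0, 0.003, 0.005, 0.01, -1],
  [0, 0, 0, 0.001, 0, 0.015, -1],
  [0, 0, 0, 0, 0, 0.015, -1],
  [0, 0, 0, 0, 0, 0.012, -1],
  [0, 0, 0, 0, 0, 0.008, -1],
  [0, 0, 0, 0, 0, 0.002, -1],
  [0, 0, 0, 0, 0, 0, -1],
  [0, 0, 0, 0, 0, 0, -1],
  [0, 0, 0, 0, 0, 0, -1],
])

```text
time: 16.95
ee_pos: [0.4984, -0.2157, 0.1493]
eef_rot: [0.68, 0.733, 0.001, 0.001]
ft_force: [-0.3, -0.1, 0.1]
width: 0.0869
```

```bash
python3 - <<'E'
from h import *
rel([.496,-.218,.10],5);tilt()
p,_=camera("top");q,_=camera("side")
cv2.imwrite("pics/o1.png",cv2.resize(p[175:320,340:530],None,fx=4,fy=4,interpolation=cv2.INTER_CUBIC))
cv2.imwrite("pics/o2.png",cv2.resize(q[250:400,230:380],None,fx=4,fy=4,interpolation=cv2.INTER_CUBIC))
s=read_state();R=Rn.from_quat(s["eef_rot"]).as_matrix()
for k in(-.051,.051): print((proj("side",s["ee_pos"]+R@[0,k,.017])-[230,250])*4)
E
```

```text
t 16.95 p [ 0.4984 -0.2157  0.1493] yaw 4.29 zax [ 2.8e-03  9.0e-04 -1.0e+00] w 0.0869 F [-0.3 -0.1  0.1] j [-0.18  0.24  0.58  1.82 -0.15  1.12  0.53]
turn tool z -0.71 shift tool [-0.0022 -0.0027  0.0492]
tilt turn xy deg [ 0.16 -0.04  0.  ]
[156.68857995 439.27475392]
[429.30440018 343.95821162]
```

View pics/o1.png

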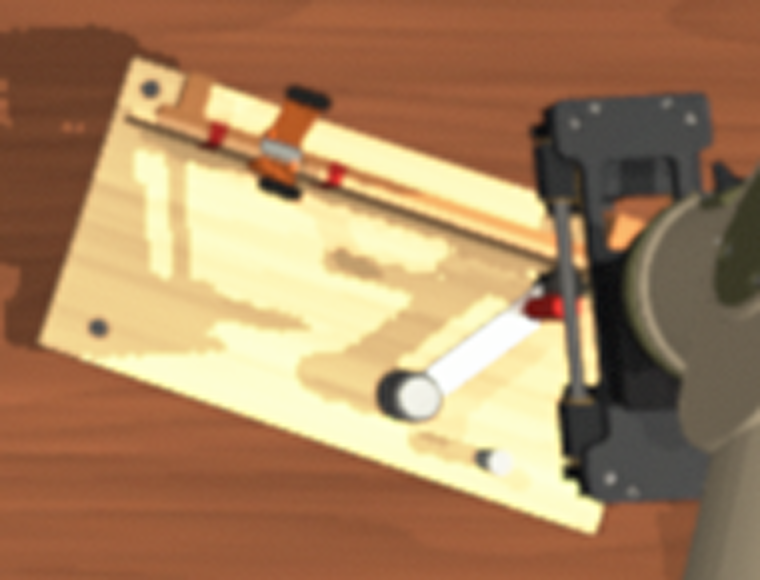

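View pics/o2.png

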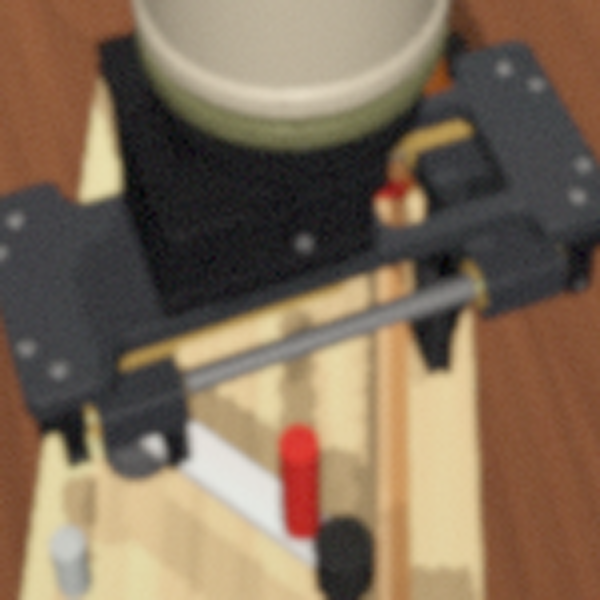

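Emit:
send_rows([
  [0, 0, -0.7, -0.002, -0.002, 0.004, -1],
  [0, 0, 0, -0.001, -0.001, 0.008, -1],
  [0, 0, 0, 0, 0, 0.01, -1],
  [0, 0, 0, 0, 0, 0.01, -1],
  [0, 0, 0, 0, 0, 0.008, -1],
  [0, 0, 0, 0, 0, 0.005, -1],
  [0, 0, 0, 0, 0, 0.002, -1],
  [0, 0, 0, 0, 0, 0, -1],
  [0, 0, 0, 0, 0, 0, -1],
  [0, 0, 0, 0, 0, 0, -1],
], force=15)

```text
time: 18.05
ee_pos: [0.4954, -0.2192, 0.0978]
eef_rot: [0.675, 0.738, 0.001, 0.001]
ft_force: [0.2, 0.6, 0.3]
width: 0.0872
```

```bash
python3 - <<'E'
from h import *
rel([.496,-.219,.10],5);tilt()
q,_=camera("side")
cv2.imwrite("pics/q2.png",cv2.resize(q[250:400,230:380],None,fx=4,fy=4,interpolation=cv2.INTER_CUBIC))
E
```

```text
t 18.05 p [ 0.4954 -0.2192  0.0978] yaw 5.04 zax [ 2.4e-03  9.0e-04 -1.0e+00] w 0.0872 F [0.2 0.6 0.3] j [-0.15  0.3   0.57  1.87 -0.19  1.02  0.58]
turn tool z 0.04 shift tool [ 0.0002  0.0007 -0.0022]
tilt turn xy deg [ 0.14 -0.04  0.  ]
```

View pics/q2.png

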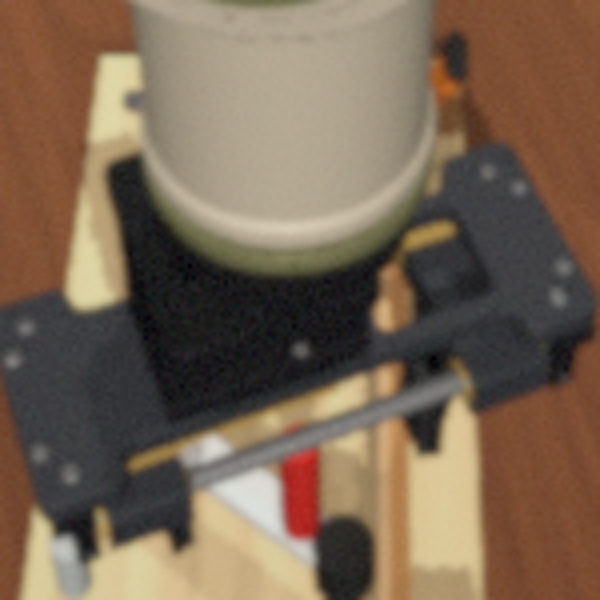

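Emit:
send_rows([
  [0, 0, 0, 0, 0, 0, 1],
  [0, 0, 0, 0, 0, 0, 1],
  [0, 0, 0, 0, 0, 0, 1],
  [0, 0, 0, 0, 0, 0, 1],
  [0, 0, 0, 0, 0, 0, 1],
  [0, 0, 0, 0, 0, 0, 1],
  [0, 0, 0, 0, 0, 0, 1],
  [0, 0, 0, 0, 0, 0, 1],
  [0, 0, 0, 0, 0, 0, 1],
  [0, 0, 0, 0, 0, 0, 1],
], force=25)

```text
time: 19.1
ee_pos: [0.4952, -0.2194, 0.0984]
eef_rot: [0.675, 0.737, 0.001, 0.001]
ft_force: [-6.2, -1.9, 9.0]
width: 0.0154
```

```bash
python3 - <<'E'
from h import *
rel([.496,-.219,.10],5);tilt()
piv=np.array([.4444,-.1516]);h=read_state()["ee_pos"][:2]; r=h-piv;print(np.linalg.norm(r),np.degrees(np.arctan2(r[1],r[0])))
p,_=camera("top");q,_=camera("side")
cv2.imwrite("pics/r2.png",cv2.resize(q[250:400,230:380],None,fx=4,fy=4,interpolation=cv2.INTER_CUBIC))
E
```

```text
t 19.1 p [ 0.4952 -0.2194  0.0984] yaw 5.04 zax [ 0.0026  0.0011 -1.    ] w 0.0154 F [-6.2 -1.9  9. ] j [-0.15  0.3   0.57  1.87 -0.19  1.02  0.58]
turn tool z 0.04 shift tool [ 0.0003  0.0008 -0.0016]
tilt turn xy deg [ 0.16 -0.05  0.  ]
0.08471039901191486 -53.117027703456806
```

View pics/r2.png

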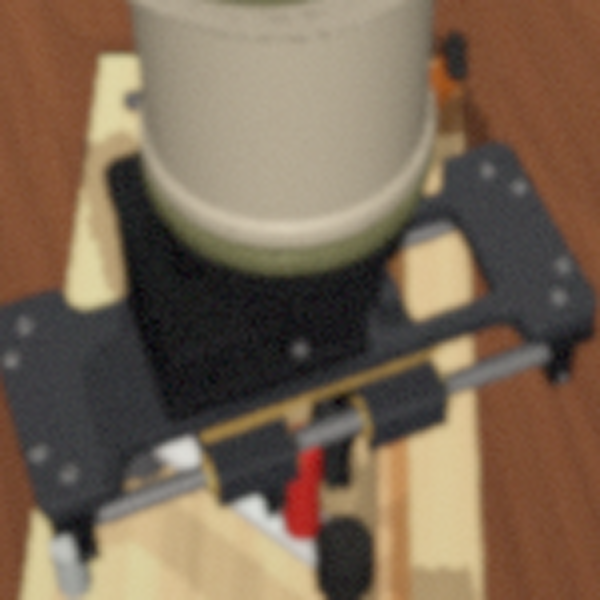

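```bash
python3 - <<'E'
from h import *
piv=np.array([.4444,-.1516]);h=read_state()["ee_pos"][:2]; r=h-piv
a0=np.arctan2(r[1],r[0]);rr=.085; yaw=np.radians(5.04)
R0=Rn.from_quat(read_state()["eef_rot"]).as_matrix()
for i in range(12):
    a=a0-np.radians(5)*i;b=a-np.radians(5)
    d=rr*np.array([np.cos(b)-np.cos(a),np.sin(b)-np.sin(a),0])
    R=Rn.from_euler('z',-2.2*i,degrees=True).as_matrix()@R0
    print(i,(R.T@d).round(4), (piv+rr*np.array([np.cos(b),np.sin(b)])).round(4))
E
```

```text
0 [-0.0036 -0.0065 -0.    ] [ 0.4892 -0.2238]
1 [-0.0033 -0.0066 -0.    ] [ 0.4827 -0.2275]
2 [-0.003  -0.0068 -0.    ] [ 0.476  -0.2305]
3 [-0.0026 -0.0069 -0.    ] [ 0.469 -0.233]
4 [-0.0023 -0.007  -0.    ] [ 0.4618 -0.2348]
5 [-0.002  -0.0072 -0.    ] [ 0.4545 -0.236 ]
6 [-0.0016 -0.0072 -0.    ] [ 0.4471 -0.2366]
7 [-0.0012 -0.0073 -0.    ] [ 0.4397 -0.2365]
8 [-0.0009 -0.0074 -0.    ] [ 0.4323 -0.2357]
9 [-0.0005 -0.0074 -0.    ] [ 0.425  -0.2344]
10 [-0.0002 -0.0074 -0.    ] [ 0.4178 -0.2323]
11 [ 0.0002 -0.0074 -0.    ] [ 0.4109 -0.2297]
```

Emit:
send_rows([
  [0, 0, 2.2, -0.0036, -0.0065, 0, 1],
  [0, 0, 2.2, -0.0033, -0.0066, 0, 1],
  [0, 0, 2.2, -0.003, -0.0068, 0, 1],
  [0, 0, 2.2, -0.0026, -0.0069, 0, 1],
  [0, 0, 2.2, -0.0023, -0.007, 0, 1],
  [0, 0, 0, 0, 0, 0, 1],
  [0, 0, 0, 0, 0, 0, 1],
  [0, 0, 0, 0, 0, 0, 1],
  [0, 0, 0, 0, 0, 0, 1],
  [0, 0, 0, 0, 0, 0, 1],
])

```text
time: 20.2
ee_pos: [0.4686, -0.2341, 0.0985]
eef_rot: [0.748, 0.664, 0.007, 0.008]
ft_force: [4.0, 0.4, -3.4]
width: 0.0151
```

```bash
cat >> h.py <<'E'
def arc(n,turn=2.2,rr=.085,step=5):
    piv=np.array([.4444,-.1516]);s=read_state();r=s["ee_pos"][:2]-piv
    a0=np.arctan2(r[1],r[0]);print("r",np.linalg.norm(r),"ang",np.degrees(a0),"joint est",np.radians(-53.1-np.degrees(a0)))
    R0=Rn.from_quat(s["eef_rot"]).as_matrix()
    p=s["ee_pos"][:2]
    for i in range(n):
        b=a0-np.radians(step)*(i+1); q=piv+rr*np.array([np.cos(b),np.sin(b)])
        R=Rn.from_euler('z',-turn*i,degrees=True).as_matrix()@R0
        print(i,(R.T@np.r_[q-p,0]).round(4)); p=q
E
python3 - <<'E'
from h import *
rel([.4618,-.2348,.1],-6);tilt();arc(8)
E
```

```text
t 20.2 p [ 0.4686 -0.2341  0.0985] yaw -6.81 zax [ 0.0212 -0.0025 -0.9998] w 0.0151 F [ 4.   0.4 -3.4] j [-0.17  0.25  0.62  1.94 -0.18  0.99  0.42]
turn tool z -0.81 shift tool [-0.0015 -0.0067 -0.0017]
tilt turn xy deg [ 1.22 -0.    0.  ]
r 0.08598319187436262 ang -73.63807954916659 joint est 0.35845711016946963
0 [-0.0017 -0.0073 -0.0002]
1 [-0.0023 -0.0071 -0.0002]
2 [-0.0019 -0.0072 -0.0002]
3 [-0.0016 -0.0072 -0.0002]
4 [-0.0012 -0.0073 -0.0002]
5 [-0.0009 -0.0074 -0.0002]
6 [-0.0005 -0.0074 -0.0002]
7 [-0.0001 -0.0074 -0.0002]
```

Emit:
send_rows([
  [0.3, 0, 2, -0.0017, -0.0075, 0, 1],
  [0.3, 0, 2, -0.0023, -0.0075, 0, 1],
  [0.3, 0, 2, -0.0019, -0.0075, 0, 1],
  [0.3, 0, 2, -0.0016, -0.0075, 0, 1],
  [0.3, 0, 2, -0.0012, -0.0075, 0, 1],
  [0.3, 0, 2, -0.0009, -0.0075, 0, 1],
  [0, 0, 0, -0.0005, -0.006, 0, 1],
  [0, 0, 0, 0, -0.002, 0, 1],
  [0, 0, 0, 0, -0.002, 0, 1],
  [0, 0, 0, 0, -0.002, 0, 1],
])

```text
time: 21.2
ee_pos: [0.418, -0.2364, 0.0986]
eef_rot: [0.817, 0.576, 0.002, 0.007]
ft_force: [8.7, -3.0, -10.7]
width: 0.0151
```

```bash
python3 - <<'E'
from h import *
rel([.415,-.2315,.1],-19);tilt();arc(3)
p,_=camera("top");q,_=camera("side")
cv2.imwrite("pics/s1.png",cv2.resize(p[175:330,340:530],None,fx=4,fy=3.8,interpolation=cv2.INTER_CUBIC))
cv2.imwrite("pics/s2.png",cv2.resize(q[230:400,190:380],None,fx=3.5,fy=3.5,interpolation=cv2.INTER_CUBIC))
E
```

```text
t 21.2 p [ 0.418  -0.2364  0.0986] yaw -19.59 zax [ 0.0102 -0.0089 -0.9999] w 0.0151 F [  8.7  -3.  -10.7] j [-0.21  0.15  0.67  2.04 -0.11  0.97  0.18]
turn tool z -0.59 shift tool [ 0.0036 -0.0045 -0.0015]
tilt turn xy deg [ 0.72  0.28 -0.  ]
r 0.0888076374539428 ang -107.28163772817021 joint est 0.9456479724793505
0 [ 0.0038 -0.0076 -0.0001]
1 [ 0.0004 -0.0074 -0.0001]
2 [ 0.0007 -0.0074 -0.0001]
```

View pics/s2.png

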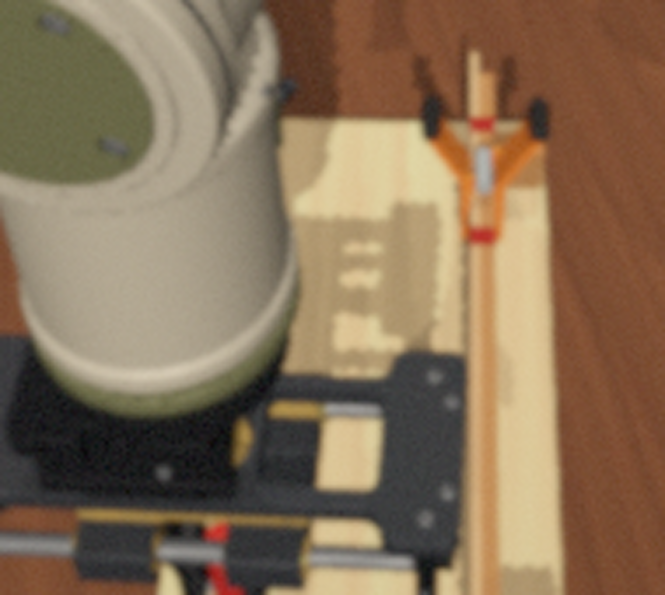

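View pics/s1.png

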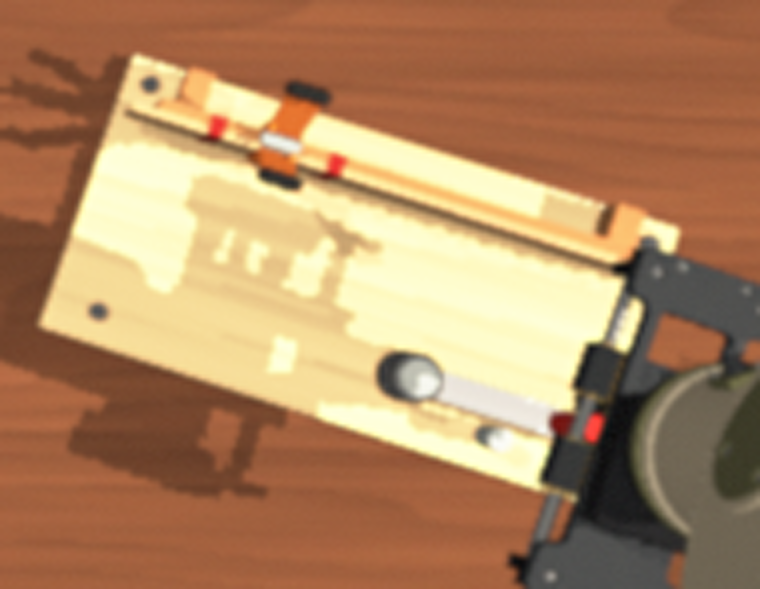

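Emit:
send_rows([
  [0.3, 0.1, 0, 0.001, -0.004, 0, 1],
  [0.3, 0, 0, 0.001, -0.004, 0, 1],
  [0, 0, 0, 0.001, -0.004, 0, 1],
  [0, 0, 0, 0, -0.003, 0, 1],
  [0, 0, 0, 0, -0.003, 0, 1],
  [0, 0, 0, 0, -0.003, 0, 1],
  [0, 0, 0, 0, -0.003, 0, 1],
  [0, 0, 0, 0, -0.003, 0, 1],
  [0, 0, 0, 0, -0.003, 0, 1],
  [0, 0, 0, 0, -0.003, 0, 1],
])

```text
time: 22.3
ee_pos: [0.4124, -0.2349, 0.0993]
eef_rot: [0.817, 0.576, 0.012, 0.034]
ft_force: [23.1, -8.9, -27.3]
width: 0.0156
```

```bash
python3 - <<'E'
from h import *
rel([.415,-.2315,.1],-19);tilt();arc(1)
print(read_state()["joint_vel"].round(4))
E
```

```text
t 22.3 p [ 0.4124 -0.2349  0.0993] yaw -19.57 zax [ 0.0585 -0.0414 -0.9974] w 0.0156 F [ 23.1  -8.9 -27.3] j [-0.23  0.08  0.67  2.1  -0.05  0.91  0.13]
turn tool z -0.57 shift tool [ 0.004   0.0013 -0.0006]
tilt turn xy deg [ 3.95  1.11 -0.  ]
r 0.08921085021428221 ang -111.0011031505925 joint est 1.010564890514701
0 [ 0.0047 -0.0073 -0.0006]
[-0.0175 -0.0697 -0.0053  0.0599  0.0605 -0.0747 -0.0514]
```

Emit:
send_rows([
  [1, 0.3, 0, 0, -0.001, 0.0005, 1],
  [1, 0.3, 0, 0, -0.001, 0.0005, 1],
  [1, 0.3, 0, 0, -0.001, 0.0005, 1],
  [0.5, 0, 0, 0, -0.001, 0, 1],
  [0.2, 0, 0, 0, -0.001, 0, 1],
  [0.2, 0, 0, 0, -0.001, 0, 1],
  [0.2, 0, 0, 0, -0.001, 0, 1],
  [0.2, 0, 0, 0, -0.001, 0, 1],
  [0.2, 0, 0, 0, -0.001, 0, 1],
  [0.2, 0, 0, 0, -0.001, 0, 1],
])

```text
time: 23.3
ee_pos: [0.4133, -0.2353, 0.0993]
eef_rot: [0.817, 0.577, 0.0, 0.006]
ft_force: [9.1, -1.9, -11.7]
width: 0.0155
```

```bash
python3 - <<'E'
from h import *
rel([.415,-.2315,.1],-19);tilt();arc(1)
print(read_state()["joint_vel"].round(4))
p,_=camera("top");q,_=camera("side")
cv2.imwrite("pics/t1.png",cv2.resize(p[175:330,340:530],None,fx=4,fy=3.8,interpolation=cv2.INTER_CUBIC))
cv2.imwrite("pics/t2.png",cv2.resize(q[230:400,190:380],None,fx=3.5,fy=3.5,interpolation=cv2.INTER_CUBIC))
rel([.415,-.2315,.1],-19)
E
```

```text
t 23.3 p [ 0.4133 -0.2353  0.0993] yaw -19.55 zax [ 0.0074 -0.0097 -0.9999] w 0.0155 F [  9.1  -1.9 -11.7] j [-0.21  0.14  0.68  2.05 -0.1   0.98  0.17]
turn tool z -0.55 shift tool [ 0.0041  0.0003 -0.0007]
tilt turn xy deg [ 0.58  0.38 -0.  ]
r 0.08924668935916585 ang -110.38150151536132 joint est 0.9997508019291763
0 [ 0.0047 -0.0073 -0.0001]
[-0.0008  0.0096  0.0004 -0.0076  0.0008  0.011  -0.002 ]
t 23.4 p [ 0.4133 -0.2353  0.0993] yaw -19.56 zax [ 0.0073 -0.0098 -0.9999] w 0.0153 F [  8.9  -2.7 -11. ] j [-0.21  0.14  0.68  2.05 -0.1   0.98  0.17]
turn tool z -0.56 shift tool [ 0.0041  0.0003 -0.0007]
```

View pics/t1.png

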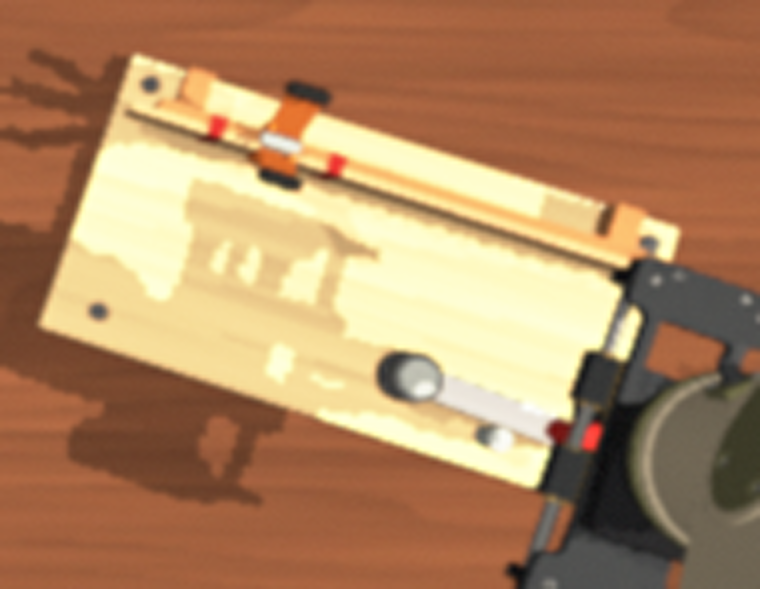

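View pics/t2.png

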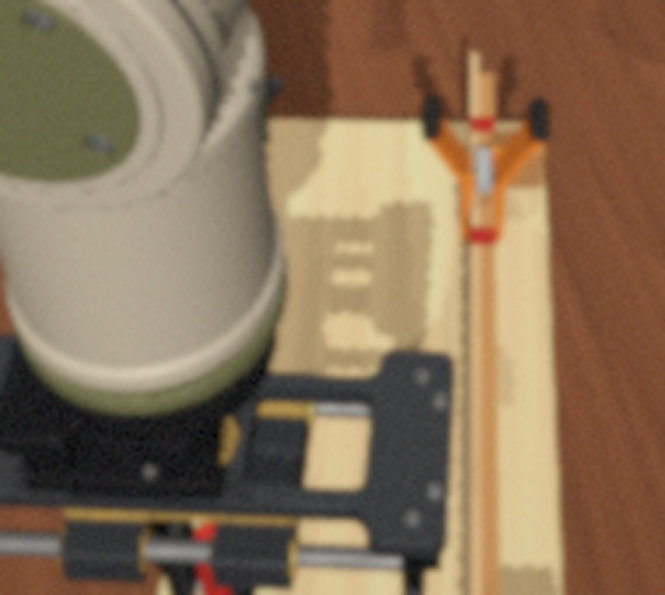

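Emit:
send_rows([
  [0.3, 0, 0, 0, -0.002, 0, 1],
  [0.3, 0, 0, 0, -0.002, 0, 1],
  [0.2, 0, 0, 0, -0.002, 0, 1],
  [0.2, 0, 0, 0, -0.002, 0, 1],
  [0.2, 0, 0, 0, -0.002, 0, 1],
  [0.2, 0, 0, 0, -0.002, 0, 1],
  [0.2, 0, 0, 0, -0.002, 0, 1],
  [0.2, 0, 0, 0, -0.002, 0, 1],
  [0.2, 0, 0, 0, -0.002, 0, 1],
  [0.2, 0, 0, 0, -0.002, 0, 1],
])

```text
time: 24.4
ee_pos: [0.413, -0.2351, 0.0995]
eef_rot: [0.816, 0.578, -0.001, 0.012]
ft_force: [15.5, -5.6, -19.8]
width: 0.0153
```

```bash
python3 - <<'E'
from h import *
rel([.415,-.2315,.1],-19);tilt();arc(1)
print(read_state()["joint_vel"].round(4))
p,_=camera("top")
cv2.imwrite("pics/u1.png",cv2.resize(p[250:310,420:510],None,fx=8,fy=8,interpolation=cv2.INTER_CUBIC))
o=np.load("top0.npz")["p"]
cv2.imwrite("pics/u0.png",cv2.resize(o[230:290,420:510],None,fx=8,fy=8,interpolation=cv2.INTER_CUBIC))
rel([.415,-.2315,.1],-19)
E
```

```text
t 24.4 p [ 0.413  -0.2351  0.0995] yaw -19.43 zax [ 0.012  -0.0209 -0.9997] w 0.0153 F [ 15.5  -5.6 -19.8] j [-0.22  0.13  0.68  2.06 -0.08  0.97  0.16]
turn tool z -0.43 shift tool [ 0.004   0.0007 -0.0005]
tilt turn xy deg [ 1.05  0.9  -0.  ]
r 0.08919715756188161 ang -110.61016950523312 joint est 1.003741811246356
0 [ 0.0047 -0.0073 -0.0002]
[-0.0107 -0.0129 -0.0001  0.0122  0.0194 -0.0158 -0.0167]
t 24.45 p [ 0.413  -0.2351  0.0995] yaw -19.43 zax [ 0.0121 -0.021  -0.9997] w 0.0154 F [ 15.9  -6.2 -19.9] j [-0.22  0.13  0.68  2.06 -0.08  0.97  0.16]
turn tool z -0.43 shift tool [ 0.004   0.0007 -0.0005]
```

View pics/u1.png

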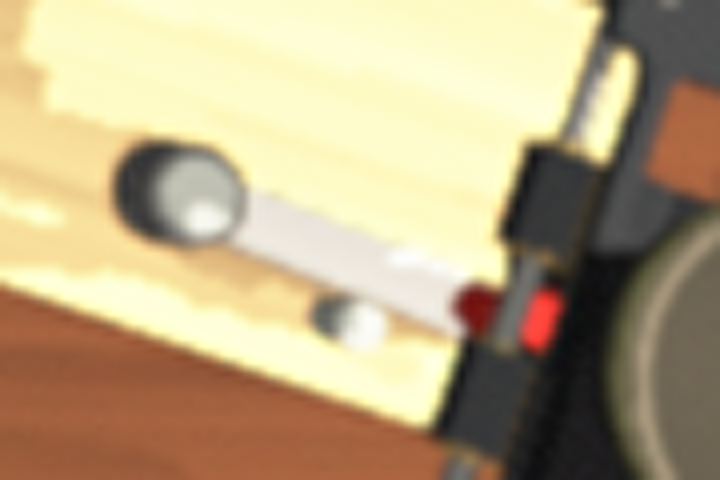

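View pics/u0.png

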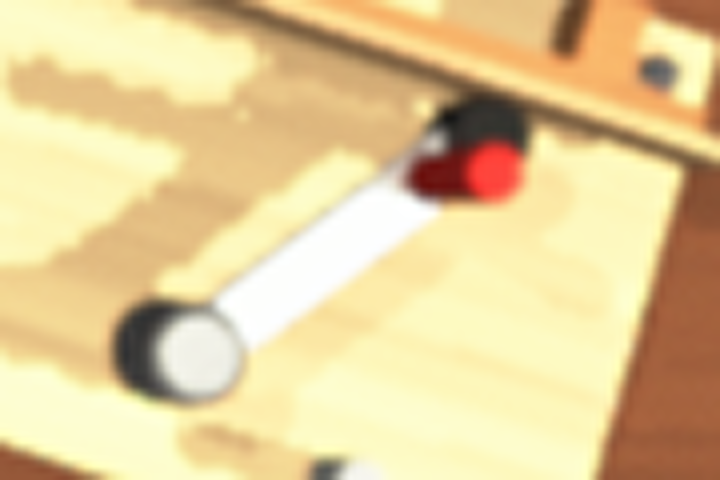

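Emit:
send_rows([
  [0.5, 0.4, 0, 0, -0.001, 0.001, 1],
  [0.3, 0.2, 0, 0, -0.001, 0.001, 1],
  [0.2, 0, 0, 0, -0.0012, 0.001, 1],
  [0.2, 0, 0, 0, -0.0012, 0.0005, 1],
  [0.2, 0, 0, 0, -0.0012, 0.0005, 1],
  [0.2, 0, 0, 0, -0.0012, 0.0005, 1],
  [0.2, 0, 0, 0, -0.0012, 0.0005, 1],
  [0.2, 0, 0, 0, -0.0012, 0.0005, 1],
  [0.2, 0, 0, 0, -0.0012, 0.0005, 1],
  [0.2, 0, 0, 0, -0.0012, 0.0005, 1],
])

```text
time: 25.45
ee_pos: [0.4143, -0.2357, 0.0993]
eef_rot: [0.816, 0.578, -0.001, 0.003]
ft_force: [7.0, -0.7, -4.4]
width: 0.0152
```

```bash
python3 - <<'E'
from h import *
rel([.415,-.2315,.1],-19);arc(0)
print(read_state()["joint_vel"].round(4))
p,_=camera("top");q,_=camera("side");p2,_=camera("top")
rel([.415,-.2315,.1],-19);arc(0)
cv2.imwrite("pics/v2.png",cv2.resize(q[230:330,280:380],None,fx=6,fy=6,interpolation=cv2.INTER_CUBIC))
cv2.imwrite("pics/v1.png",p2)
E
```

```text
t 25.45 p [ 0.4143 -0.2357  0.0993] yaw -19.33 zax [ 0.0019 -0.007  -1.    ] w 0.0152 F [ 7.  -0.7 -4.4] j [-0.21  0.15  0.68  2.04 -0.11  0.98  0.18]
turn tool z -0.33 shift tool [ 0.0041 -0.0008 -0.0007]
r 0.08928332133482322 ang -109.67215641488326 joint est 0.9873703943929442
[ 0.0006  0.0062 -0.0003 -0.0064 -0.0033  0.0115  0.0016]
t 25.6 p [ 0.4144 -0.2357  0.0993] yaw -19.33 zax [ 0.002 -0.007 -1.   ] w 0.0151 F [ 5.7 -0.7 -4.2] j [-0.21  0.15  0.68  2.04 -0.11  0.98  0.18]
turn tool z -0.33 shift tool [ 0.0041 -0.0008 -0.0007]
r 0.089270151991913 ang -109.64227512110676 joint est 0.9868488674317886
```

View pics/v2.png

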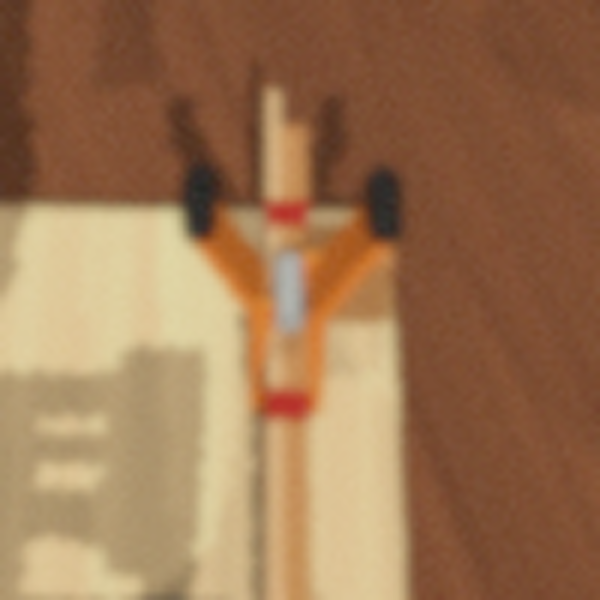

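View pics/v1.png

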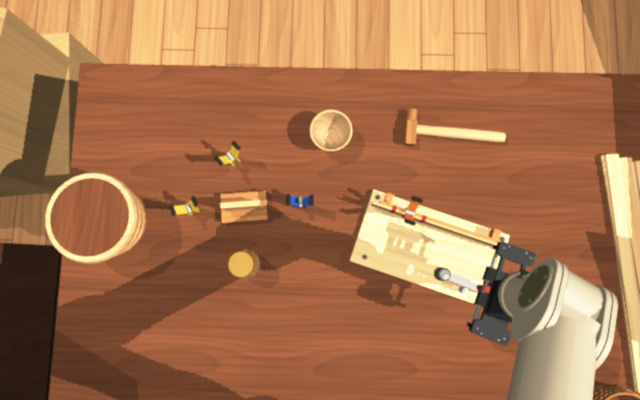

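Emit:
send_rows([
  [0, 0, 0, 0, -0.002, 0, 1],
  [0, 0, 0, 0, -0.002, 0, 1],
  [0.1, 0, 0, 0, -0.002, 0, 1],
  [0.1, 0, 0, 0, -0.002, 0, 1],
  [0.2, 0, 0, 0, -0.002, 0, 1],
  [0.2, 0, 0, 0, -0.002, 0, 1],
  [0.2, 0, 0, 0, -0.002, 0, 1],
  [0.2, 0, 0, 0, -0.002, 0, 1],
  [0.2, 0, 0, 0, -0.002, 0, 1],
  [0.2, 0, 0, 0, -0.002, 0, 1],
])

```text
time: 26.6
ee_pos: [0.413, -0.2351, 0.0995]
eef_rot: [0.815, 0.579, 0.001, 0.014]
ft_force: [15.7, -5.5, -20.3]
width: 0.015
```

```bash
python3 - <<'E'
from h import *
for i in range(5):
    rel([.415,-.2315,.1],-19);arc(0);p,_=camera("top")
print(read_state()["joint_vel"].round(4))
E
```

```text
t 26.6 p [ 0.413  -0.2351  0.0995] yaw -19.22 zax [ 0.018  -0.0215 -0.9996] w 0.015 F [ 15.7  -5.5 -20.3] j [-0.22  0.13  0.68  2.06 -0.08  0.96  0.16]
turn tool z -0.22 shift tool [ 0.004   0.0007 -0.0005]
r 0.0891687552809344 ang -110.62948792651412 joint est 1.004078981303997
t 26.65 p [ 0.413  -0.2351  0.0995] yaw -19.22 zax [ 0.0181 -0.0216 -0.9996] w 0.0153 F [ 16.5  -5.2 -20. ] j [-0.22  0.13  0.68  2.06 -0.08  0.96  0.16]
turn tool z -0.22 shift tool [ 0.004   0.0008 -0.0005]
r 0.08920671414925144 ang -110.63390756580948 joint est 1.0041561185614516
t 26.7 p [ 0.413  -0.2351  0.0995] yaw -19.22 zax [ 0.0181 -0.0216 -0.9996] w 0.0148 F [ 16.2  -5.5 -20.5] j [-0.22  0.13  0.68  2.06 -0.08  0.96  0.16]
turn tool z -0.22 shift tool [ 0.0041  0.0008 -0.0005]
r 0.08922674517498627 ang -110.6340549015461 joint est 1.0041586900551613
t 26.75 p [ 0.413  -0.2351  0.0995] yaw -19.22 zax [ 0.018  -0.0215 -0.9996] w 0.0151 F [ 16.1  -5.5 -20. ] j [-0.22  0.13  0.68  2.06 -0.08  0.96  0.16]
turn tool z -0.22 shift tool [ 0.0041  0.0008 -0.0005]
r 0.08921093912412055 ang -110.641621794216 joint est 1.0042907572463962
t 26.8 p [ 0.413  -0.2351  0.0995] yaw -19.22 zax [ 0.018  -0.0215 -0.9996] w 0.0155 F [ 16.1  -6.7 -19.8] j [-0.22  0.13  0.68  2.06 -0.08  0.96  0.16]
turn tool z -0.22 shift tool [ 0.0041  0.0008 -0.0005]
r 0.08922392840004816 ang -110.63175826525209 joint est 1.0041186061901102
[ 0.0011 -0.0002 -0.0004 -0.0012 -0.0016 -0.0001  0.0001]
```

```bash
python3 -c "
from bench import *
print(close_job())"
```

```text
the job is handed in; nothing more can be done
None
```

I clipped the orange clamp onto the board between the red bands and let go of it. Then I swung the presser arm round to its stop and handed the job in at about 27 s, still gripping the red handle.

- **Clamp:** in both camera views it sat astride board and lath, upright and square. The pin was within about 1 mm of midway between the bands, along and across the board. Its height came out about 5.7 mm above the bands as measured, against the 4 mm expected. That is 1.7 mm off, inside the 6 mm limit and close to the calibration error. A later picture showed it unchanged.
- **Presser:** from the tool pose, the arm was at about 1.00 rad. The top picture gave a rougher 0.98 rad, with the arm at its stop peg. In the last readings, over 0.2 s, the arm was still. The wrist force was about 16 N along the push against the stop and 20 N vertical.
- **Disagreements:** the cameras put the handle top at about 107–112 mm instead of the stated 124 mm. I gripped at a height that suited either. At the end the handle sat about 4 mm off the pad centre, with a tool tilt of 1–2 degrees.
- **Bystanders:** the jar, bowl and mallet showed no visible movement in the last top picture.

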